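# Close the paint pots and rack them

### The arm

A 6-joint arm with a two-finger parallel gripper is mounted at the origin on the work surface. World frame = base frame: x ahead of the robot, y to its left, z up, the work surface at z = 0. Lengths are in mm, angles in rad, forces in N, time in s.
With the tool pointing down it reaches from about 350 to 875 mm from the base axis. Payload 4.2 kg.
Tool frame: the origin (TCP) lies at the very end of the fingers, on their centre line; the grasp point (between the pads) lies 19 mm behind it (arm.grip_point_offset is the distance from the TCP to the grasp point, in mm); z points along the fingers, y is the direction in which the jaws open and shut (so a half turn about z gives the same grasp; the last joint's range is limited). The gripper opens to 85 mm and grips with 20 to 120 N. Pads are 22 mm wide; open, the fingers measure 114 mm over their backs; the gripper's body (76 mm by 85 mm) begins 54 mm behind the grasp point. The pads swing forward as they close: fully open they stand 13 mm farther back than shut.
Start: joints at [1.476, 0.385, 0.008, 0, -1.194, -0.259], TCP at [216.508, 586.279, 231.312] pointing down, gripper open.
Joint ranges: [-3.14, 3.14], [-1.21, 2.06], [-1.07, 1.41], [-3.16, 2.05], [-2.99, -0.16], [-3.1, 3.1]. Speed limits (rad/s): [2.79, 2.79, 3.14, 3.14, 3.14, 3.14].

### API

Orientations are given as a unit quaternion [x, y, z, w].
In Python, from bench import arm gives the robot as it stands.
- The arm moves only by the tool drive_tool, never from a script. Its argument "steps" is a list of rows, each a list of 5 numbers: the shift along the tool's x, y, z in m, then the turn about the tool's z in degrees, then the finger opening in m, from 0 to 0.0854. A call has 1 to 20 rows; each row shifts and turns the commanded pose from where the row before left it, along the tool's axes as they then stand; what a row does not reach is not made up. A row lasts 1/10 s, in which the tool goes at most 50 mm and 8.59 degrees, less where a joint would pass 70% of its speed; a pose out of reach is approached as far as the arm can. A call is refused whole if a number of a shift passes 0.05 or a number of a turn 8.59, either way. A call with a gripper value outside its range is refused whole. The fingers move at their own pace and stop on an object; the grip force is fixed at half the most. Time passes only in rows, so rows that do not move let the fingers close. It gives the time, the measured TCP pose, the force and the opening at its end, in the units of the state.
- arm.read_state(): the state, without advancing time (a new reading comes with each control period).
- arm.get_image(name): name is "scene" or "top"; returns (picture, depth): 384x512x3 uint8, blue, green, red; 384x512 float32, mm along the optical axis (not along the pixel's ray), 0 where there is no reading.
- arm.camera_params(name): a dict with "K" (3x3 intrinsics, pixels), "dist" ([k1, k2, p1, p2, k3] as OpenCV has them; the pictures are not rectified), "world_to_cam" (4x4, takes a point from world to camera coordinates). Camera axes: x right, y up, looking along -z (the intrinsics and any distortion apply to the point x, -y, -z); pixel columns grow to the right and rows downward; lengths in mm; the calibration is good to about 2 mm. A picture is of the moment at which its call begins. camera_params takes no time and is no camera call.
- arm.job_done(): hands the job in, once; it reports no verdict.
The state is a dict: "clock": time; "joints": joint angles; "joint_vel": joint speeds; "joint_efforts": joint torques, N m; "position": TCP position; "ee_rot": TCP orientation; "contact_force": force on the tool from outside, world axes, zero at the start; "wrist_torque": the same for the moment, N m; "gripper_width": finger opening in mm.
Only numpy, scipy, OpenCV 4.12 (cv2) and the standard library are available. Lean on these libraries where they do the work, as an engineer would, in place of code of your own. Each camera call takes 0.05 s, during which the arm holds its last target.

### The job

Close up the paint pots for the day. The pot standing on the paper has its lid only part-way in: press that lid fully home before you lift the pot, then pick the pot up gently (it is thin-walled) and stand it in the one empty seat of the sloping wooden rack, resting flat on the seat's floor. Also press the lids of the two pots already in the rack fully home, pressing gently, so that all three pots end up closed, and leave the paint bottle, tape dispenser and brush where they are.

Things in the scene. Friction and masses are not known exactly. Their poses are not given: they have to be found in the camera images.
- pot: the loose pot: a round white plastic pot, 54 mm in diameter, 56 mm tall to its rim, about 0.15 kg, with a grey press-in lid (white disc in its middle). Origin: centre of its underside; z is its axis, upwards. Grip it on the white wall, below the rim; thin-walled: grip with no more than about 20 N.
- pot_lid (a joint): the loose pot's lid; joint value 0 = standing 8 mm proud of the pot's rim, 0.008 = fully home with the lid's flange down on the rim (counted as home above 0.0065). It resists with about 6 N and stays where it is left.
- pot_lid_top (a point): centre of the top face of the loose pot's lid: a flat grey flange 52 mm in diameter and 3 mm thick; it lies 59 mm above the pot's underside when home, 67 mm when at joint 0. z along the pot's axis.
- seat_c: the rack's empty seat: a wooden tray leaning 30 degrees, with a square pocket 64 x 64 mm inside walls 6 mm thick, 12 mm high. Origin: centre of the pocket floor; z normal to the floor, leaning 30 degrees from vertical; y level along the rack. The pot's axis belongs along this z, underside on the floor (it may slide to the low wall). Three seats side by side, 105 mm apart, in any order.
- lid_a (a joint): lid of the first pot fixed in the rack (a round white plastic pot, 54 mm in diameter, 56 mm tall to its rim, leaning 30 degrees in a seat like the empty one); joint value 0 = standing 8 mm proud of the pot's rim, 0.008 = fully home with the lid's flange down on the rim (counted as home above 0.0065). It resists with about 6 N and stays where it is left.
- lid_a_top (a point): centre of the top face of that lid (52 mm diameter, same kind of lid); z = outward along the pot's leaning axis; push along -z.
- lid_b (a joint): lid of the second pot fixed in the rack, same as the first; joint value 0 = standing 8 mm proud of the pot's rim, 0.008 = fully home with the lid's flange down on the rim (counted as home above 0.0065). It resists with about 6 N and stays where it is left.
- lid_b_top (a point): centre of the top face of the second rack pot's lid; z = outward along its leaning axis; push along -z.
- handle_mid (a point): middle of the rack's carrying handle: a level dowel 12 mm thick, 440 mm long, along y of this frame, about 140 mm straight above the rack's lids and 248 mm above the table, on posts 14 mm wide, 30 mm deep at y = +-220 mm. It blocks a vertical tool: come in tilted from the side the lids lean to (-x of this frame). The rack is fixed to the table.
- bottle: bystander: paint bottle 52 mm in diameter, 150 mm tall; origin at its underside centre
- tape: bystander: tape dispenser 140 x 55 mm, 87 mm tall; origin at its underside centre
- brush: bystander: paintbrush 170 mm long lying on the table, between the robot and the rack
Things that resemble listed ones, but are neither listed nor needed, are in the scene too. Of the things that look like the pot, the middle-sized one is meant.

How it is judged (in metres and radians):
On the way, in this order (a step that is already met when the one before it is completed fails the run):
1. the loose pot's lid is pressed fully home while the pot stands on the table (value of joint pot_lid above 0.0065 m and height (world z) of pot below 0.012 m), for 0.2 s.
2. the loose pot stands in the empty seat, flat on its floor (distance between pot and seat_c below 0.012 m and angle between the z axis of pot and the z axis of seat_c, either way round below 0.12 rad), for 0.2 s.
At the end, for the whole second after the job is handed in: The loose pot rests in the formerly empty seat (underside centre within 12 mm of the centre of the seat's floor, axis within 0.12 rad of the seat's normal), released and still, and all three lids are within 1.5 mm of fully home (joint above 0.0065) (all of step 2 and value of joint each of pot_lid, lid_a, lid_b above 0.0065 m and linear speed of pot below 0.02 m/s); the robot touches nothing.
It fails at once if the loose pot is lifted (over 12 mm) while its lid is not home (height (world z) of pot above 0.012 m and not (value of joint pot_lid above 0.0065 m)).
It fails at once if the loose pot is gripped or pressed with more than 60 N in all (contact force between the arm and pot above 60 N).
It fails at once if a lid in the rack is pressed with more than 45 N (contact force between the arm and lid_a above 45 N or contact force between the arm and lid_b above 45 N).
It fails at once if the paint bottle, tape dispenser or brush is moved by more than 40 mm (distance of any of bottle, tape, brush from where it was at the start of the episode above 0.04 m).
It also fails if it takes over 61 s, if anything falls off the work surface, if the arm or the gripper's body presses on something with over 40 N, if the wrist force passes 120 N, or if a joint passes its speed limit or range.

## Working session

There is one attempt and no reset: what is moved stays moved. The work goes in short steps, Python scripts to look and compute and a tool call to move; the robot and the scene stay as the last step left them, time stands still between calls to the robot, and variables do not carry over. Pictures are saved under pics/ and viewed, and the job is handed in when it is done.

Besides the shell and the picture viewer there is one more tool, called after "Emit:" as name([rows], argument=value, ...), one row to a line, values as JSON. drive_tool: Moves the arm, as the interface text tells. Its arguments: {"type":"object","properties":{"steps":{"type":"array"}},"required":["steps"]}

```bash
ls; mkdir -p pics; python3 - <<'E'
from bench import arm
import numpy as np,cv2
print(arm.read_state())
for n in("scene","top"):
    p,d=arm.get_image(n); cv2.imwrite(f"pics/{n}0.png",p); np.savez(f"pics/{n}0.npz",p=p,d=d)
    print(n,arm.camera_params(n))
E
```

```text
pics
{'clock': 0.0, 'joints': array([ 1.47556793e+00,  3.85545956e-01,  6.60910839e-03, -5.19225219e-04,
       -1.19400798e+00, -2.58605274e-01]), 'joint_vel': array([-0.00048109,  0.00050491,  0.00144378, -0.00127262, -0.0008769 ,
       -0.00064024]), 'joint_efforts': array([ 2.91123879e-04, -3.92287660e+01,  1.88403583e+01,  4.18617949e+00,
       -4.66548168e-03,  2.44851073e-06]), 'position': array([216.33025292, 585.72988875, 230.2184484 ]), 'ee_rot': array([ 9.84373535e-01, -1.76089555e-01, -1.52837340e-04,  1.09035829e-03]), 'contact_force': array([-0.2689939 , -0.75355476, -0.90697855]), 'wrist_torque': array([ 0.02178364, -0.00583606, -0.04368052]), 'gripper_width': 85.80022528271971}
scene {'K': array([[346.38790559,   0.        , 256.28904191],
       [  0.        , 346.38790559, 190.582802  ],
       [  0.        ,   0.        ,   1.        ]]), 'dist': array([-0.05518719,  0.        ,  0.        ,  0.        ,  0.        ]), 'world_to_cam': array([[-8.50014958e-01,  5.26517510e-01, -1.59337416e-02,
         4.72187618e+02],
       [-4.13453204e-01, -6.48129395e-01,  6.39519144e-01,
         1.76757381e+02],
       [ 3.26390901e-01,  5.50188694e-01,  7.68610032e-01,
        -1.18540343e+03],
       [ 0.00000000e+00,  0.00000000e+00,  0.00000000e+00,
         1.00000000e+00]])}
top {'K': array([[475.01075952,   0.        , 259.47695978],
       [  0.        , 475.01075952, 194.18404168],
       [  0.        ,   0.        ,   1.        ]]), 'dist': array([0.05257483, 0.        , 0.        , 0.        , 0.        ]), 'world_to_cam': array([[ 2.33518313e-02, -9.99637446e-01,  1.34040759e-02,
         3.97047401e+01],
       [ 9.93359425e-01,  2.47118989e-02,  1.12367146e-01,
        -6.02172263e+02],
       [-1.12657647e-01,  1.06910865e-02,  9.93576346e-01,
        -1.22627781e+03],
       [ 0.00000000e+00,  0.00000000e+00,  0.00000000e+00,
         1.00000000e+00]])}
```

View pics/scene0.png

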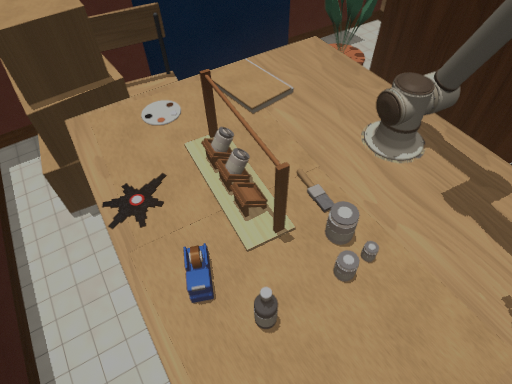

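View pics/top0.png

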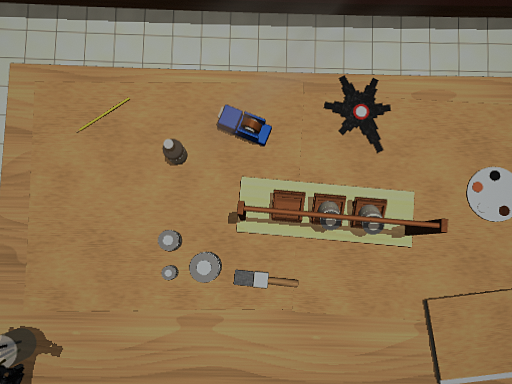

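Pot candidates: large at scene (342,222) / top (205,267), medium at scene (347,264) / top (169,240), small at scene (370,250) / top (169,272). I choose the medium one, and will measure its diameter and view a crop.

```bash
cat > h.py <<'E'
import numpy as np,cv2
from bench import arm
def cloud(n,p,d):
    c=arm.camera_params(n);K=c["K"];D=c["dist"];T=np.linalg.inv(c["world_to_cam"])
    h,w=d.shape;u,v=np.meshgrid(np.arange(w),np.arange(h))
    q=cv2.undistortPoints(np.stack([u,v],-1).reshape(-1,1,2).astype(np.float64),K,D).reshape(h,w,2)
    P=np.stack([q[...,0]*d,-q[...,1]*d,-d],-1).astype(float)
    W=P@T[:3,:3].T+T[:3,3]; W[d<=0]=np.nan
    return W
def proj(n,X):
    c=arm.camera_params(n);X=np.atleast_2d(X).astype(float);M=c["world_to_cam"]
    P=X@M[:3,:3].T+M[:3,3]; P=P*[1,-1,-1]
    return cv2.projectPoints(P.reshape(-1,1,3),np.zeros(3),np.zeros(3),c["K"],c["dist"])[0].reshape(-1,2)
def load(f):
    z=np.load(f);return z["p"],z["d"]
E
python3 - <<'E'
from h import *
W={};P={}
for n in("scene","top"):
    p,d=load(f"pics/{n}0.npz");W[n]=cloud(n,p,d);P[n]=p
np.set_printoptions(precision=1,suppress=True)
t=W["top"]
for nm,(u,v) in dict(big=(205,267),mid=(169,240),small=(169,272)).items():
    z=np.nanmedian(t[v-2:v+3,u-2:u+3,2]); R=25
    c=t[v-R:v+R,u-R:u+R].reshape(-1,3)
    m=(abs(c[:,2]-z)<6)
    q=c[m]; print(nm,t[v,u],"z",z,np.median(q,0),(q.max(0)+q.min(0))/2,q.max(0)-q.min(0),len(q))
for (u,v) in [(10,340),(300,330),(180,200),(300,180),(290,205),(330,215),(372,218),(330,240),(174,148),(260,130),(250,278),(280,282)]: print("top",u,v,t[v,u])
s=W["scene"]
for (u,v) in [(347,258),(346,213),(371,246),(240,156),(226,133),(250,197),(281,170),(205,75)]: print("scene",u,v,s[v,u])
a=cv2.resize(P["scene"][180:300,290:410],None,fx=5,fy=5,interpolation=cv2.INTER_CUBIC);cv2.imwrite("pics/c1.png",a)
a=cv2.resize(P["scene"][60:250,170:310],None,fx=3,fy=3,interpolation=cv2.INTER_CUBIC)
b=cv2.resize(P["top"][165:260,215:460],None,fx=3,fy=3,interpolation=cv2.INTER_CUBIC);cv2.imwrite("pics/c2.png",a);cv2.imwrite("pics/c3.png",b)
E
```

```text
big [409.7 185.2  95. ] z 94.49030717895266 [409.1 188.7  94.5] [408.5 189.   94.5] [71.  71.9 11.5] 682
mid [474.4 281.8  66.5] z 64.23264645325753 [474.5 285.8  64.3] [474.5 286.1  64.3] [50.9 49.5 11.7] 311
small [393.2 281.4  47. ] z 46.227523931431506 [391.  283.2  46. ] [416.2 282.3  46.1] [81.8 34.9 11.6] 151
top 10 340 [231.8 636.4 102.4]
top 300 330 [248.4 -61.    1.1]
top 180 200 [583.8 269.   -1.3]
top 300 180 [646.7 -56.1  -0.5]
top 290 205 [572.  -25.4  58.6]
top 330 215 [534.4 -98.1 252.7]
top 372 218 [ 530.  -189.   254.7]
top 330 240 [ 485.3 -138.9    1. ]
top 174 148 [701.  269.8 122.4]
top 260 130 [767.   57.1  64.7]
top 250 278 [380.5  73.8  16.8]
top 280 282 [372.1  -5.3  18.4]
scene 347 258 [473.8 283.2  64.2]
scene 346 213 [407.9 194.8  96.3]
scene 371 246 [391.4 284.6  47. ]
scene 240 156 [ 541.3 -106.7  118. ]
scene 226 133 [ 526.4 -217.2  115.7]
scene 250 197 [570.5  -7.1  57.5]
scene 281 170 [552.8 105.  257. ]
scene 205 75 [ 521.2 -332.5  251.8]
```

```bash
ls pics
```

```text
c1.png
c2.png
c3.png
scene0.npz
scene0.png
top0.npz
top0.png
```

View pics/c1.png

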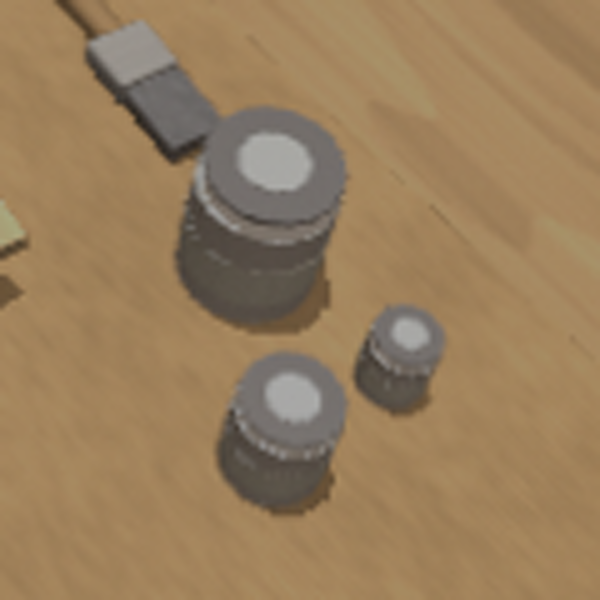

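View pics/c2.png

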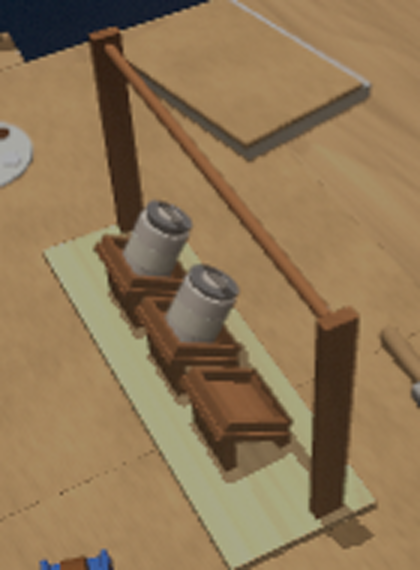

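View pics/c3.png

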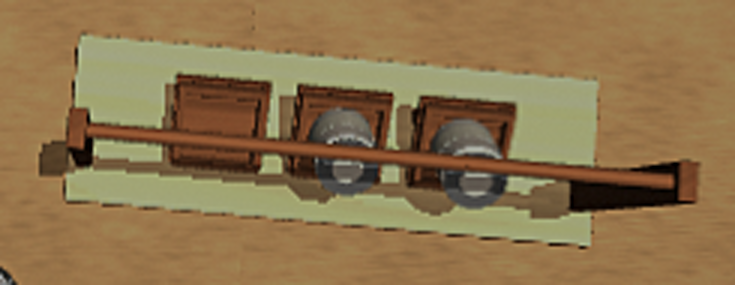

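The close crop confirms the medium pot (crop (290,400), scene (347,264)): its lid is about 51 mm across, centred near (474.5, 286) with its top at about z = 65. The empty seat is the one with the largest y, at scene (250,197). Next I'll fit the rack geometry.

```bash
python3 - <<'E'
from h import *
from scipy.optimize import least_squares
np.set_printoptions(precision=2,suppress=True)
W={}
for n in("scene","top"):
    p,d=load(f"pics/{n}0.npz");W[n]=cloud(n,p,d)
    w=W[n].reshape(-1,3)
    m=(w[:,2]>238)&(w[:,2]<262)&(w[:,0]>480)&(w[:,0]<590)&(w[:,1]>-340)&(w[:,1]<120)
    h=w[m]; k=np.polyfit(h[:,1],h[:,0],1); kz=np.polyfit(h[:,1],h[:,2],1)
    print(n,"handle x=",k,"z",kz,"y range",h[:,1].min(),h[:,1].max(),len(h))
yaw=None
for n in W:
    w=W[n].reshape(-1,3)
    tb=w[(abs(w[:,2])<8)&(w[:,0]>250)&(w[:,0]<450)&(w[:,1]>-200)&(w[:,1]<100)]
    print(n,"table z",np.median(tb[:,2]))
    k=0.066
    xr=np.array([np.cos(k),-np.sin(k),0]);yr=np.array([np.sin(k),np.cos(k),0]);mid=np.array([536.5,-114,248])
    L=(w-mid)@np.array([xr,yr,[0,0,1]]).T
    ax=np.array([-.5,0,np.sqrt(.75)]); 
    # coords along axis
    hgt=L@ax
    # seat region (y rel)
    for lo,hi in [(60,150),(-45,45),(-150,-60)]:
        m=(L[:,1]>lo)&(L[:,1]<hi)&(L[:,0]>-60)&(L[:,0]<90)&(L[:,2]>-225)&(L[:,2]<-80)
        q=L[m];print(n,(lo,hi),len(q),np.histogram(hgt[m],bins=np.arange(-250,-90,5)))
E
```

```text
scene handle x= [  0.06 541.24] z [ -0.   252.07] y range -339.35323865710643 107.3456735746633 735
top handle x= [  0.06 538.83] z [  0.   253.36] y range -339.72476832773367 104.5963960416463 1204
scene table z 0.3735203263144058
scene (60, 150) 749 (array([  0,   0,   0,   0,   0,   9,  15,  18,  13,   7,   6,   1,  30,
        57, 285, 103, 182,  23,   0,   0,   0,   0,   0,   0,   0,   0,
         0,   0,   0,   0,   0]), array([-250, -245, -240, -235, -230, -225, -220, -215, -210, -205, -200,
       -195, -190, -185, -180, -175, -170, -165, -160, -155, -150, -145,
       -140, -135, -130, -125, -120, -115, -110, -105, -100,  -95]))
scene (-45, 45) 877 (array([  0,   0,   0,   0,   0,   8,  14,   9,  11,   6,   6,   2,  24,
        63,  93,  81, 145,  34,  27,  28,  28,  29,  31,  27,  30,  51,
        39,  91,   0,   0,   0]), array([-250, -245, -240, -235, -230, -225, -220, -215, -210, -205, -200,
       -195, -190, -185, -180, -175, -170, -165, -160, -155, -150, -145,
       -140, -135, -130, -125, -120, -115, -110, -105, -100,  -95]))
scene (-150, -60) 741 (array([  0,   0, 
[... 945 characters left out ...]
7,  10,  22,  18,  21,  16,  17,  25,
       103, 107,   4,   0,   0]), array([-250, -245, -240, -235, -230, -225, -220, -215, -210, -205, -200,
       -195, -190, -185, -180, -175, -170, -165, -160, -155, -150, -145,
       -140, -135, -130, -125, -120, -115, -110, -105, -100,  -95]))
top (-150, -60) 906 (array([  0,   0,   0,   0,   0,   1,   0,   2,   0,   0,   0,   1,  17,
        68, 147,  86, 138,  57,  26,  13,  23,  16,  16,  14,  23,  31,
        11, 160,  56,   0,   0]), array([-250, -245, -240, -235, -230, -225, -220, -215, -210, -205, -200,
       -195, -190, -185, -180, -175, -170, -165, -160, -155, -150, -145,
       -140, -135, -130, -125, -120, -115, -110, -105, -100,  -95]))
```

```bash
python3 - <<'E'
from h import *
np.set_printoptions(precision=2,suppress=True)
k=0.062
xr=np.array([np.cos(k),-np.sin(k),0]);yr=np.array([np.sin(k),np.cos(k),0])
mid=np.array([540-0.062*117,-117,248])
R=np.array([xr,yr,[0,0,1]])
c,s=np.sqrt(.75),.5
A=np.array([[c,0,s],[0,1,0],[-s,0,c]]) # rack-> tilted axes (tx, y, axis)
for n in("scene","top"):
    p,d=load(f"pics/{n}0.npz");w=cloud(n,p,d).reshape(-1,3)
    L=(w-mid)@R.T; T=L@A.T
    for nm,y0 in(("C",105),("mid",0),("far",-105)):
        m=(abs(T[:,1]-y0)<50)&(T[:,2]>-165 if nm!="C" else T[:,2]>-400)&(L[:,2]<-80)&(L[:,0]>-60)&(L[:,0]<90)&(L[:,2]>-225)
        q=T[m]
        if nm=="C":
            # floor
            f=q[(abs(q[:,1]-y0)<24)]
            z=np.median(f[(f[:,2]<-172)&(f[:,2]>-188),2]); f=f[abs(f[:,2]-z)<4]
            co=np.linalg.lstsq(np.c_[f[:,0],f[:,1],np.ones(len(f))],f[:,2],rcond=None)[0]
            top=q[abs(q[:,2]-(z+12))<3.5]
            print(n,nm,"floor",z,co,"walls tx",np.percentile(top[:,0],[1,50,99]),top[:,0].min(),top[:,0].max(),"y",top[:,1].min(),top[:,1].max())
        else:
            lid=q[q[:,2]>np.percentile(q[:,2],90)-8]; lid=q[q[:,2]>-122]
            z=np.median(lid[:,2]); lid=lid[abs(lid[:,2]-z)<3.5]
            co=np.linalg.lstsq(np.c_[lid[:,0],lid[:,1],np.ones(len(lid))],lid[:,2],rcond=None)[0]
            print(n,nm,"lid z",z,co[:2],len(lid),"tx",np.percentile(lid[:,0],[1,99]),"y",np.percentile(lid[:,1],[1,99]))
            top=q[abs(q[:,2]-(-168+0))<4]
            side=q[(q[:,2]>-158)&(q[:,2]<-125)]
            cen=np.linalg.lstsq(np.c_[2*side[:,:2],np.ones(len(side))],(side[:,:2]**2).sum(1),rcond=None)[0]
            print("   side circle c",cen[:2],"r",np.sqrt(cen[2]+cen[:2]@cen[:2]))
            from scipy.optimize import least_squares
            o=least_squares(lambda v:np.hypot(side[:,0]-v[0],side[:,1]-v[1])-27,cen[:2],loss="soft_l1").x; print("   fixed-r c",o)
    print("top-table check")
    # loose pot
    m=(abs(w[:,0]-474.5)<45)&(abs(w[:,1]-286)<45)&(w[:,2]>5); q=w[m]; sd=q[(q[:,2]<52)&(q[:,2]>10)]
    o=least_squares(lambda v:np.hypot(sd[:,0]-v[0],sd[:,1]-v[1])-27,[474.5,286],loss="soft_l1").x if len(sd)>10 else None
    tp=q[q[:,2]>60]; print(n,"pot side",o,len(sd),"top z",np.median(tp[:,2]),"c",(np.percentile(tp,1,0)+np.percentile(tp,99,0))/2)
    tb=w[(abs(w[:,0]-474)<90)&(abs(w[:,1]-286)<90)&(abs(w[:,2])<6)];print("table local",np.median(tb[:,2]))
E
```

```text
scene C floor -179.65106389708868 [  -0.     -0.01 -179.28] walls tx [-107.8   -66.32  -31.13] -108.28505023436259 -29.909835186546573 y 60.37576251087478 140.31456454129966
scene mid lid z -116.29690554830114 [-0.01 -0.01] 130 tx [-94.18 -45.28] y [-27.96  22.69]
   side circle c [-69.64  -3.  ] r 25.82739200205547
   fixed-r c [-70.62  -4.13]
scene far lid z -112.96613656781754 [-0.   -0.01] 107 tx [-95.4  -45.66] y [-133.31  -83.9 ]
   side circle c [ -68.93 -107.58] r 25.14048871265703
   fixed-r c [ -70.41 -109.34]
top-table check
scene pot side [474.46 286.35] 179 top z 64.21237686306597 c [474.76 287.95  64.39]
table local 0.38239195072782195
top C floor -180.207241402787 [   0.     -0.   -179.79] walls tx [-107.61  -61.3   -30.93] -109.10248038367462 -30.45854855814231 y 61.57353492476888 137.77247795302364
top mid lid z -116.69944939268785 [ 0.02 -0.01] 186 tx [-95.09 -45.31] y [-27.09  20.11]
   side circle c [-69.12  -4.69] r 25.896717041339876
   fixed-r c [-70.28  -5.11]
top far lid z -113.05401699502448 [-0.    0.01] 203 tx [-94.29 -45.45] y [-133.8   -84.64]
   side circle c [ -69.05 -108.82] r 25.463980242582775
   fixed-r c [ -70.61 -109.64]
top-table check
top pot side [474.51 285.93] 53 top z 64.35367009883839 c [474.39 286.01  65.44]
table local 0.10078610186860715
```

Emit:
drive_tool([
  [0, 0, 0, -8.4, 0],
  [0, 0, 0, -8.4, 0],
  [0.0276, 0.0283, 0, 0, 0],
  [0.0276, 0.0283, 0, 0, 0],
  [0.0276, 0.0283, 0, 0, 0],
  [0.0276, 0.0283, 0, 0, 0],
  [0.0276, 0.0283, 0, 0, 0],
  [0.0276, 0.0283, 0.01, 0, 0],
  [0.0276, 0.0283, 0.02, 0, 0],
  [0.0276, 0.0283, 0.03, 0, 0],
  [0.0276, 0.0283, 0.03, 0, 0],
  [0.0276, 0.0283, 0.03, 0, 0],
  [0, 0, 0, 0, 0],
  [0, 0, 0, 0, 0],
])

```text
clock: 1.5
position: [475.0, 285.9, 110.2]
ee_rot: [1.0, -0.031, -0.001, 0.001]
contact_force: [0.4, 0.2, 0.1]
gripper_width: 0.1
```

```bash
cat > st.py <<'E'
from h import *
from scipy.spatial.transform import Rotation as Ro
import json
np.set_printoptions(precision=4,suppress=True)
s=arm.read_state()
print("t",s["clock"],"pos",s["position"].round(2),"F",s["contact_force"].round(2),"w",round(s["gripper_width"],2))
print("j",s["joints"].round(4)); M=Ro.from_quat(s["ee_rot"]).as_matrix(); print("x",M[:,0],"y",M[:,1],"z",M[:,2])
open("log.jsonl","a").write(json.dumps({k:np.asarray(v).tolist() for k,v in s.items()})+"\n")
E
python3 st.py; python3 -c "
from bench import arm
for i in range(4):print(arm.read_state()['position'])"
```

```text
t 1.5 pos [475.04 285.88 110.2 ] F [0.37 0.22 0.1 ] w 0.12
j [ 0.8342  0.386  -0.3274  0.0001 -0.8599  0.674 ]
x [ 0.998  -0.0625 -0.0015] y [-0.0625 -0.998   0.002 ] z [-0.0016 -0.0019 -1.    ]
[475.0443631  285.88096159 110.19757444]
[475.0443631  285.88096159 110.19757444]
[475.0443631  285.88096159 110.19757444]
[475.0443631  285.88096159 110.19757444]
```

Emit:
drive_tool([
  [0, 0, 0.02, 0, 0],
  [0, 0, 0.02, 0, 0],
  [0, 0, 0.002, 0, 0],
  [0, 0, 0.001, 0, 0],
  [0, 0, 0.001, 0, 0],
  [0, 0, 0.001, 0, 0],
  [0, 0, 0.001, 0, 0],
  [0, 0, 0, 0, 0],
])

```text
clock: 2.3
position: [475.0, 287.2, 65.6]
ee_rot: [1.0, -0.03, 0.0, -0.0]
contact_force: [0.2, -1.3, -0.3]
gripper_width: -0.0
```

Emit:
drive_tool([
  [0, 0, 0.001, 0, 0],
  [0, 0, 0.001, 0, 0],
  [0, 0, 0, 0, 0],
])

```text
clock: 2.6
position: [475.1, 287.2, 64.1]
ee_rot: [1.0, -0.03, 0.0, -0.0]
contact_force: [-1.0, -0.8, 4.9]
gripper_width: -0.7
```

Emit:
drive_tool([
  [0, 0, 0.001, 0, 0],
  [0, 0, 0, 0, 0],
])

```text
clock: 2.8
position: [475.1, 287.2, 63.1]
ee_rot: [1.0, -0.03, 0.0, -0.0]
contact_force: [-1.3, -0.2, 4.9]
gripper_width: 0.0
```

Emit:
drive_tool([
  [0, 0, 0.001, 0, 0],
  [0, 0, 0, 0, 0],
])

```text
clock: 3.0
position: [475.1, 287.2, 62.1]
ee_rot: [1.0, -0.03, 0.0, -0.0]
contact_force: [-1.9, -0.2, 5.6]
gripper_width: -0.2
```

Emit:
drive_tool([
  [0, 0, 0.001, 0, 0],
  [0, 0, 0, 0, 0],
])

```text
clock: 3.2
position: [475.1, 287.2, 61.0]
ee_rot: [1.0, -0.03, 0.0, -0.0]
contact_force: [-1.7, 0.4, 5.7]
gripper_width: 0.2
```

Emit:
drive_tool([
  [0, 0, 0.001, 0, 0],
  [0, 0, 0, 0, 0],
])

```text
clock: 3.4
position: [475.1, 287.3, 60.1]
ee_rot: [1.0, -0.03, 0.0, -0.0]
contact_force: [-1.8, -0.6, 6.6]
gripper_width: -0.0
```

Emit:
drive_tool([
  [0, 0, 0.0007, 0, 0],
  [0, 0, 0, 0, 0],
])

```text
clock: 3.6
position: [475.1, 287.2, 59.4]
ee_rot: [1.0, -0.03, 0.0, -0.0]
contact_force: [-2.3, 0.0, 5.7]
gripper_width: -0.3
```

Emit:
drive_tool([
  [0, 0, 0.0005, 0, 0],
  [0, 0, 0, 0, 0],
])

```text
clock: 3.8
position: [475.1, 287.2, 59.1]
ee_rot: [1.0, -0.03, 0.0, -0.0]
contact_force: [-2.5, -0.4, 6.5]
gripper_width: -0.3
```

Emit:
drive_tool([
  [0, 0, 0.0005, 0, 0],
  [0, 0, 0, 0, 0],
])

```text
clock: 4.0
position: [475.2, 287.2, 59.0]
ee_rot: [1.0, -0.03, 0.0, -0.0]
contact_force: [-3.3, -0.6, 10.0]
gripper_width: -0.1
```

Emit:
drive_tool([
  [0, 0, 0.0004, 0, 0],
  [0, 0, 0, 0, 0],
])

```text
clock: 4.2
position: [475.2, 287.3, 59.0]
ee_rot: [1.0, -0.03, 0.001, -0.0]
contact_force: [-4.0, -1.4, 11.0]
gripper_width: 0.1
```

Emit:
drive_tool([
  [0, 0, -0.01, 0, 0],
  [0, 0.001, -0.025, 0, 0.085],
  [0, 0, 0, 0, 0.085],
  [0, 0, 0, 0, 0.085],
  [0, 0, 0, 0, 0.085],
  [0, 0, 0, 0, 0.085],
  [0, 0, 0, 0, 0.085],
  [0, 0, 0, 0, 0.085],
])

```text
clock: 5.0
position: [474.7, 286.0, 91.7]
ee_rot: [1.0, -0.03, -0.0, 0.0]
contact_force: [0.5, -0.1, -0.8]
gripper_width: 85.2
```

```bash
python3 st.py; python3 - <<'E'
from h import *
p,d=arm.get_image("scene");w=cloud("scene",p,d).reshape(-1,3)
cv2.imwrite("pics/s1.png",cv2.resize(p[170:310,280:420],None,fx=4,fy=4,interpolation=cv2.INTER_CUBIC))
m=(abs(w[:,0]-474.5)<26)&(abs(w[:,1]-286)<26)&(w[:,2]>50)&(w[:,2]<75);print(np.median(w[m],0),m.sum())
E
```

```text
t 5.0 pos [474.66 285.97  91.74] F [ 0.52 -0.12 -0.8 ] w 85.21
j [ 0.8347  0.4082 -0.3487 -0.     -0.8148  0.6755]
x [ 0.9982 -0.0605 -0.0006] y [-0.0605 -0.9982  0.0007] z [-0.0006 -0.0007 -1.    ]
[477.06778819 288.99416139  57.9468655 ] 355
```

View pics/s1.png

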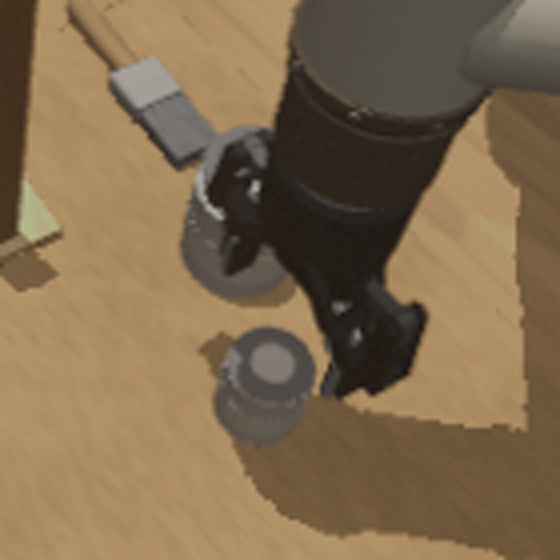

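The lid now reads z = 58 (crop (270,365)), so it is home, and the fingers straddle the pot. Descending.

Emit:
drive_tool([
  [0, 0, 0.025, 0, 0.08],
  [0, 0, 0.025, 0, 0.075],
  [0, 0, 0.02, 0, 0.07],
  [0, 0, 0.005, 0, 0.066],
  [0, 0, 0, 0, 0.062],
  [0, 0, 0, 0, 0.058],
  [0, 0, 0, 0, 0.058],
  [0, 0, 0, 0, 0.056],
  [0, 0, 0, 0, 0.056],
])

```text
clock: 5.95
position: [475.1, 286.3, 17.9]
ee_rot: [1.0, -0.03, 0.0, -0.001]
contact_force: [0.1, -0.2, -0.1]
gripper_width: 55.9
```

Emit:
drive_tool([
  [0, 0, 0, 0, 0.055],
  [0, 0, 0, 0, 0.055],
  [0, 0, 0, 0, 0.055],
])

```text
clock: 6.25
position: [474.8, 286.1, 17.3]
ee_rot: [1.0, -0.03, 0.0, -0.0]
contact_force: [-0.2, -0.3, -0.1]
gripper_width: 55.2
```

Emit:
drive_tool([
  [0, 0, 0, 0, 0.054],
  [0, 0, 0, 0, 0.054],
])

```text
clock: 6.45
position: [474.8, 286.1, 17.2]
ee_rot: [1.0, -0.03, 0.0, -0.0]
contact_force: [-0.7, 0.5, 0.3]
gripper_width: 53.8
```

Emit:
drive_tool([
  [0, 0, 0, 0, 0.0535],
  [0, 0, 0, 0, 0.0535],
])

```text
clock: 6.65
position: [474.8, 286.2, 17.3]
ee_rot: [1.0, -0.03, 0.0, -0.0]
contact_force: [-0.3, 0.3, -0.1]
gripper_width: 53.8
```

Emit:
drive_tool([
  [0, 0, 0, 0, 0.053],
  [0, 0, 0, 0, 0.053],
])

```text
clock: 6.85
position: [474.9, 286.2, 17.4]
ee_rot: [1.0, -0.03, 0.0, -0.0]
contact_force: [-0.5, 0.5, 2.0]
gripper_width: 53.5
```

Emit:
drive_tool([
  [0, 0, -0.001, 0, 0.053],
  [0, 0, -0.001, 0, 0.053],
  [0, 0, -0.001, 0, 0.053],
  [0, 0, -0.001, 0, 0.053],
  [0, 0, -0.001, 0, 0.053],
  [0, 0, 0, 0, 0.053],
])

```text
clock: 7.45
position: [474.9, 286.1, 22.3]
ee_rot: [1.0, -0.03, 0.0, -0.0]
contact_force: [0.0, -0.7, -2.6]
gripper_width: 53.3
```

```bash
python3 st.py; python3 - <<'E'
from h import *
p,d=arm.get_image("scene");w=cloud("scene",p,d).reshape(-1,3)
m=(abs(w[:,0]-474.5)<26)&(abs(w[:,1]-286)<26)&(w[:,2]>50)&(w[:,2]<70);
print(np.histogram(w[m][:,2],bins=np.arange(50,71,1)))
E
```

```text
t 7.45 pos [474.86 286.15  22.34] F [ 0.01 -0.73 -2.56] w 53.28
j [ 0.8347  0.5063 -0.4097  0.     -0.6545  0.6755]
x [ 0.9982 -0.0605  0.0001] y [-0.0605 -0.9982 -0.0002] z [ 0.0002  0.0002 -1.    ]
(array([ 4,  2,  6,  3,  1,  2,  3,  4,  9, 12, 10, 27, 28, 49, 39, 15,  2,
        0,  0,  0]), array([50, 51, 52, 53, 54, 55, 56, 57, 58, 59, 60, 61, 62, 63, 64, 65, 66,
       67, 68, 69, 70]))
```

Emit:
drive_tool([
  [0, 0, -0.01, 0, 0.053],
  [0, 0, -0.02, 0, 0.053],
  [0, 0, -0.03, 0, 0.053],
  [0, 0, -0.04, 0, 0.053],
  [0, 0, -0.04, 0, 0.053],
  [0, 0, -0.04, 0, 0.053],
  [0, 0, -0.04, 0, 0.053],
  [0, 0, -0.04, 0, 0.053],
  [0, 0, -0.04, 0, 0.053],
  [0, 0, -0.04, 0, 0.053],
  [0, 0, -0.03, 0, 0.053],
  [0, 0, -0.02, 0, 0.053],
  [0, 0, -0.01, 0, 0.053],
  [0, 0, 0, 0, 0.053],
])

```text
clock: 8.9
position: [474.8, 286.0, 423.7]
ee_rot: [1.0, -0.03, 0.001, -0.001]
contact_force: [-0.2, -0.1, -1.9]
gripper_width: 53.3
```

Emit:
drive_tool([
  [0.005, 0.0065, 0, 0, 0.053],
  [0.01, 0.013, 0, 0, 0.053],
  [0.015, 0.0195, 0, 0, 0.053],
  [0.02, 0.026, 0, 0, 0.053],
  [0.02, 0.026, 0, 0, 0.053],
  [0.02, 0.026, 0, 0, 0.053],
  [0.02, 0.026, 0, 0, 0.053],
  [0.02, 0.026, 0, 0, 0.053],
  [0.02, 0.026, 0, 0, 0.053],
  [0.02, 0.026, 0, 0, 0.053],
  [0.02, 0.026, 0, 0, 0.053],
  [0.02, 0.026, 0, 0, 0.053],
  [0.02, 0.026, 0, 0, 0.053],
  [0.015, 0.0195, 0, 0, 0.053],
  [0.01, 0.013, 0, 0, 0.053],
  [0.0095, 0.0095, 0, 0, 0.053],
  [0, 0, 0, 0, 0.053],
])

```text
clock: 10.6
position: [718.8, -72.3, 418.4]
ee_rot: [0.999, -0.032, -0.003, 0.0]
contact_force: [0.0, 1.3, -2.5]
gripper_width: 53.3
```

```bash
python3 st.py
```

```text
t 10.6 pos [718.78 -72.26 418.36] F [ 0.01  1.32 -2.46] w 53.29
j [ 0.1227  0.54    0.7092 -0.0004 -1.7457  1.385 ]
x [ 0.998  -0.063  -0.0057] y [-0.063  -0.998   0.0007] z [-0.0058 -0.0003 -1.    ]
```

Emit:
drive_tool([
  [-0.002, 0.01, 0, 0, 0.053],
  [-0.003, 0.02, 0, 0, 0.053],
  [-0.004, 0.025, 0, 0, 0.053],
  [-0.004, 0.025, 0, 0, 0.053],
  [-0.004, 0.025, 0, 0, 0.053],
  [-0.003, 0.018, 0, 0, 0.053],
  [0, 0.009, 0, 0, 0.053],
  [0.01, 0, 0, 0, 0.053],
  [0.02, 0, 0, 0, 0.053],
  [0.02, 0, 0, 0, 0.053],
  [0.02, 0, 0, 0, 0.053],
  [0.02, 0, 0, 0, 0.053],
])

```text
clock: 11.8
position: [780.4, -205.9, 422.8]
ee_rot: [1.0, -0.03, 0.0, -0.0]
contact_force: [1.8, 0.0, -1.5]
gripper_width: 53.5
```

```bash
python3 st.py
```

```text
t 11.8 pos [ 780.41 -205.92  422.84] F [ 1.82  0.01 -1.48] w 53.49
j [-0.0587  0.7915  1.1882 -0.0001 -1.9668  1.5698]
x [ 0.9982 -0.0596  0.0007] y [-0.0596 -0.9982 -0.0001] z [ 0.0007  0.     -1.    ]
```

Emit:
drive_tool([
  [0.02, 0, 0, 0, 0.053],
  [0.02, 0, 0, 0, 0.053],
  [0.02, 0, 0, 0, 0.053],
  [0.02, 0, 0, 0, 0.053],
])

```text
clock: 12.2
position: [824.6, -202.2, 401.6]
ee_rot: [0.999, -0.03, 0.017, 0.005]
contact_force: [-0.1, 1.2, -1.5]
gripper_width: 53.1
```

```bash
python3 st.py
```

```text
t 12.2 pos [ 824.61 -202.24  401.63] F [-0.14  1.24 -1.45] w 53.12
j [-0.048   0.9233  1.4077  0.0099 -2.0207  1.5626]
x [ 0.9976 -0.0605  0.0345] y [-0.0608 -0.9981  0.0085] z [ 0.034  -0.0106 -0.9994]
```

Emit:
drive_tool([
  [0.02, 0, 0, 0, 0.053],
  [0.02, 0, 0, 0, 0.053],
  [0.02, 0, 0, 0, 0.053],
])

```text
clock: 12.5
position: [848.7, -197.3, 380.1]
ee_rot: [0.999, -0.03, 0.031, 0.008]
contact_force: [-0.8, -0.8, -1.8]
gripper_width: 53.7
```

```bash
python3 st.py
```

```text
t 12.5 pos [ 848.72 -197.28  380.08] F [-0.76 -0.8  -1.79] w 53.72
j [-0.0384  0.9511  1.4077  0.0172 -1.9653  1.5559]
x [ 0.9963 -0.0598  0.0624] y [-0.0609 -0.998   0.0145] z [ 0.0614 -0.0183 -0.9979]
```

Emit:
drive_tool([
  [0.03, 0, -0.03, 0, 0.053],
  [0.03, 0, -0.03, 0, 0.053],
  [0.03, 0, -0.03, 0, 0.053],
  [0.03, 0, -0.03, 0, 0.053],
])

```text
clock: 12.9
position: [846.5, -177.1, 437.6]
ee_rot: [0.996, -0.03, 0.077, 0.02]
contact_force: [-0.1, -0.7, -2.4]
gripper_width: 53.4
```

```bash
python3 st.py
```

```text
t 12.9 pos [ 846.52 -177.09  437.59] F [-0.1  -0.75 -2.37] w 53.41
j [-0.005   0.8901  1.4077  0.0476 -1.934   1.5356]
x [ 0.9862 -0.0569  0.1555] y [-0.0632 -0.9974  0.0359] z [ 0.1531 -0.0453 -0.9872]
```

Emit:
drive_tool([
  [0.035, 0.012, -0.028, 0, 0.053],
  [0.035, 0.012, -0.028, 0, 0.053],
  [0.035, 0.012, -0.028, 0, 0.053],
  [0.035, 0.012, -0.028, 0, 0.053],
])

```text
clock: 13.3
position: [843.2, -201.7, 484.3]
ee_rot: [0.991, -0.03, 0.129, 0.034]
contact_force: [-1.0, 0.4, -1.2]
gripper_width: 53.7
```

```bash
python3 st.py
```

```text
t 13.3 pos [ 843.22 -201.67  484.33] F [-0.95  0.36 -1.2 ] w 53.68
j [-0.0256  0.8436  1.4077  0.0727 -1.8758  1.5658]
x [ 0.965  -0.0515  0.2572] y [-0.0691 -0.9958  0.0601] z [ 0.253  -0.0758 -0.9645]
```

Emit:
drive_tool([
  [-0.015, 0.0005, 0.003, 0, 0.053],
  [-0.025, 0.001, 0.005, 0, 0.053],
  [-0.025, 0.001, 0.0055, 0, 0.053],
  [-0.0006, -0.007, -0.0005, 0, 0.053],
  [-0.0014, -0.0165, -0.0012, 0, 0.053],
  [-0.0023, -0.0265, -0.002, 0, 0.053],
  [-0.0029, -0.0335, -0.0025, 0, 0.053],
  [-0.0029, -0.0335, -0.0025, 0, 0.053],
  [-0.0029, -0.0335, -0.0025, 0, 0.053],
  [-0.0029, -0.0335, -0.0025, 0, 0.053],
  [-0.0029, -0.0335, -0.0025, 0, 0.053],
  [-0.0029, -0.0335, -0.0025, 0, 0.053],
  [-0.0029, -0.0335, -0.0025, 0, 0.053],
  [-0.0029, -0.0335, -0.0025, 0, 0.053],
  [-0.0023, -0.0265, -0.002, 0, 0.053],
  [-0.0023, -0.0265, -0.002, 0, 0.053],
  [-0.0015, -0.0165, -0.0012, 0, 0.053],
  [-0.0005, -0.0085, -0.0005, 0, 0.053],
  [0, 0, 0, 0, 0.053],
])

```text
clock: 15.2
position: [772.7, 199.2, 450.3]
ee_rot: [0.991, -0.029, 0.128, 0.034]
contact_force: [-0.2, 0.6, -2.6]
gripper_width: 53.6
```

```bash
python3 st.py
```

```text
t 15.2 pos [772.68 199.17 450.29] F [-0.19  0.65 -2.63] w 53.55
j [ 0.5229  0.5697  0.7401  0.1907 -1.5569  1.0037]
x [ 0.9658 -0.0495  0.2547] y [-0.0667 -0.996   0.0593] z [ 0.2507 -0.0743 -0.9652]
```

Emit:
drive_tool([
  [0.02, -0.003, -0.015, 0, 0.053],
  [0.037, -0.005, -0.025, 0, 0.053],
  [0.037, -0.005, -0.025, 0, 0.053],
  [0.037, -0.005, -0.025, 0, 0.053],
  [0.037, -0.005, -0.025, 0, 0.053],
  [0.037, -0.005, -0.025, 0, 0.053],
])

```text
clock: 15.8
position: [824.6, 196.2, 537.4]
ee_rot: [0.984, -0.028, 0.174, 0.027]
contact_force: [-1.2, -0.7, -2.0]
gripper_width: 53.0
```

```bash
python3 st.py
```

```text
t 15.8 pos [824.57 196.21 537.42] F [-1.23 -0.73 -2.02] w 52.98
j [ 0.4969  0.8113  1.4074  0.2312 -1.8792  1.1198]
x [ 0.9379 -0.0453  0.344 ] y [-0.0644 -0.997   0.0441] z [ 0.341  -0.0635 -0.9379]
```

Emit:
drive_tool([
  [0.037, -0.012, -0.0235, 0, 0.053],
  [0.037, -0.012, -0.0235, 0, 0.053],
  [0.037, -0.012, -0.0235, 0, 0.053],
  [0.037, -0.012, -0.0235, 0, 0.053],
])

```text
clock: 16.2
position: [823.3, 213.1, 580.5]
ee_rot: [0.973, -0.023, 0.228, 0.017]
contact_force: [-0.4, -0.6, -1.9]
gripper_width: 53.6
```

```bash
python3 st.py
```

```text
t 16.2 pos [823.34 213.12 580.46] F [-0.43 -0.63 -1.9 ] w 53.65
j [ 0.5293  0.7767  1.4077  0.2726 -1.8109  1.1112]
x [ 0.8951 -0.0378  0.4443] y [-0.0534 -0.9983  0.0227] z [ 0.4427 -0.044  -0.8956]
```

Emit:
drive_tool([
  [0.037, -0.013, -0.02, 0, 0.053],
  [0.037, -0.013, -0.02, 0, 0.053],
])

```text
clock: 16.4
position: [824.4, 222.3, 598.3]
ee_rot: [0.967, -0.022, 0.253, 0.013]
contact_force: [-0.2, 0.9, -1.8]
gripper_width: 53.3
```

```bash
python3 st.py
```

```text
t 16.4 pos [824.41 222.3  598.32] F [-0.23  0.93 -1.84] w 53.33
j [ 0.5452  0.765   1.4072  0.294  -1.7744  1.1053]
x [ 0.8711 -0.0353  0.4898] y [-0.0482 -0.9987  0.0136] z [ 0.4887 -0.0355 -0.8717]
```

```bash
cat > geo.py <<'E'
from h import *
k=0.062
xr=np.array([np.cos(k),-np.sin(k),0]);yr=np.array([np.sin(k),np.cos(k),0])
mid=np.array([540-0.062*117,-117,248])
R=np.array([xr,yr,[0,0,1]]);c,s=np.sqrt(.75),.5
A=np.array([[c,0,s],[0,1,0],[-s,0,c]])
def w(tx,y,z): return mid+(np.array([tx,y,z])@A)@R
axis=(np.array([0,0,1])@A)@R
SEAT=w(-69.8,100.3,-180); LM=w(-69.8,-4,-116.5); LF=w(-69.8,-109,-113)
E
python3 - <<'E'
from geo import *; import json
from scipy.optimize import least_squares
from scipy.spatial.transform import Rotation as Ro
np.set_printoptions(precision=2,suppress=True)
print("axis",axis,"seat",SEAT,"lidmid",LM,"lidfar",LF)
S=[json.loads(l) for l in open("log.jsonl")]
j=np.array([s["joints"] for s in S]);p=np.array([s["position"] for s in S]);z=np.array([Ro.from_quat(s["ee_rot"]).as_matrix()[:,2] for s in S])
def res(v):
    D,lat,r0,L1,L2,a,h=v
    W=p-D*z; c1,s1=np.cos(j[:,0]),np.sin(j[:,0]); th=j[:,1]-j[:,2]
    return np.r_[W[:,0]*s1-W[:,1]*c1-lat, W[:,0]*c1+W[:,1]*s1-(r0+L1*np.sin(j[:,1])+L2*np.cos(th)+a*np.sin(th)), W[:,2]-(h+L1*np.cos(j[:,1])-L2*np.sin(th)+a*np.cos(th))]
o=least_squares(res,[250,160,0,400,400,0,300]);print(o.x,np.abs(o.fun).max())
D,lat,r0,L1,L2,a,h=o.x
def reach(P):
    W=np.array(P)-D*np.array([.489,-.0355,-.8717]); rho=np.sqrt(W[0]**2+W[1]**2-lat**2)
    q=least_squares(lambda q:[r0+L1*np.sin(q[0])+L2*np.cos(q[0]-q[1])+a*np.sin(q[0]-q[1])-rho,h+L1*np.cos(q[0])-L2*np.sin(q[0]-q[1])+a*np.cos(q[0]-q[1])-W[2]],[.3,-.3])
    print(P,"wrist",W,"j2,j3",q.x,"resid",np.abs(q.fun).max())
for P in([480,-5,350],[480,-5,240],[497,-7,187],list(SEAT+17*axis),list(LM),list(LF),list(LM+60*axis),list(LF+60*axis)):reach(P)
E
python3 st.py
```

```text
axis [-0.5   0.03  0.87] seat [568.46 -18.72  57.22] lidmid [ 530.3  -120.86  112.21] lidfar [ 522.05 -225.55  115.24]
[275.05 160.12 -57.8  622.72 446.56  21.8   84.44] 21.796625435202486
[480, -5, 350] wrist [345.5    4.76 589.76] j2,j3 [-0.11 -0.42] resid 3.410605131648481e-13
[480, -5, 240] wrist [345.5    4.76 479.76] j2,j3 [-0.03 -0.62] resid 5.684341886080802e-14
[497, -7, 187] wrist [362.5    2.76 426.76] j2,j3 [ 0.05 -0.67] resid 6.821210263296962e-13
[np.float64(559.9715956487329), np.float64(-18.197067287683097), np.float64(71.9378591831365)] wrist [425.47  -8.43 311.7 ] j2,j3 [ 0.32 -0.69] resid 5.684341886080802e-14
[np.float64(530.303809974859), np.float64(-120.85609023846456), np.float64(112.20804045911291)] wrist [ 395.8  -111.09  351.97] j2,j3 [ 0.23 -0.67] resid 1.7053025658242404e-13
[np.float64(522.0513423360129), np.float64(-225.54591437562607), np.float64(115.23912937235843)] wrist [ 387.55 -215.78  355.  ] j2,j3 [ 0.27 -0.6 ] resid 4.206412995699793e-12
[np.float64(500.36145150680545), np.float64(-118.99728164945232), np.float64(164.16956468617923)] wrist [ 365.86 -109.23  403.93] j2,j3 [ 0.12 -0.67] resid 0.0
[np.float64(492.1089838679594), np.float64(-223.6871057866138), np.float64(167.20065359942475)] wrist [ 357.61 -213.92  406.96] j2,j3 [ 0.17 -0.59] resid 5.684341886080802e-14
t 16.4 pos [824.41 222.3  598.32] F [-0.23  0.93 -1.84] w 53.33
j [ 0.5452  0.765   1.4072  0.294  -1.7744  1.1053]
x [ 0.8711 -0.0353  0.4898] y [-0.0482 -0.9987  0.0136] z [ 0.4887 -0.0355 -0.8717]
```

Emit:
drive_tool([
  [-0.0084, 0.0049, 0.0011, 0, 0.053],
  [-0.0167, 0.0097, 0.0023, 0, 0.053],
  [-0.0279, 0.0162, 0.0038, 0, 0.053],
  [-0.0279, 0.0162, 0.0038, 0, 0.053],
  [-0.0279, 0.0162, 0.0038, 0, 0.053],
  [-0.0279, 0.0162, 0.0038, 0, 0.053],
  [-0.0279, 0.0162, 0.0038, 0, 0.053],
  [-0.0279, 0.0162, 0.0038, 0, 0.053],
  [-0.0279, 0.0162, 0.0038, 0, 0.053],
  [-0.0279, 0.0162, 0.0038, 0, 0.053],
  [-0.0279, 0.0162, 0.0038, 0, 0.053],
  [-0.0279, 0.0162, 0.0038, 0, 0.053],
  [-0.0279, 0.0162, 0.0038, 0, 0.053],
  [-0.0279, 0.0162, 0.0038, 0, 0.053],
  [-0.0279, 0.0162, 0.0038, 0, 0.053],
  [-0.0167, 0.0097, 0.0023, 0, 0.053],
  [-0.0084, 0.0049, 0.0011, 0, 0.053],
  [0, 0, 0, 0, 0.053],
])

```text
clock: 18.2
position: [479.9, -5.2, 351.0]
ee_rot: [0.967, -0.022, 0.252, 0.013]
contact_force: [-0.0, 0.6, -1.9]
gripper_width: 53.5
```

```bash
python3 st.py; python3 - <<'E'
from h import *
for n in("scene","top"):
    p,d=arm.get_image(n);cv2.imwrite(f"pics/{n}2.png",p);np.savez(f"pics/{n}2.npz",p=p,d=d)
    print(n,proj(n,arm.read_state()["position"]))
E
```

```text
t 18.2 pos [479.92  -5.2  351.02] F [-0.02  0.65 -1.9 ] w 53.51
j [ 0.4771 -0.2014 -0.5836  0.3727 -0.7791  0.836 ]
x [ 0.8719 -0.0358  0.4883] y [-0.0489 -0.9987  0.0141] z [ 0.4872 -0.0362 -0.8725]
scene [[281.36949147  97.23095733]]
top [[290.10011204 237.27949444]]
```

View pics/scene2.png

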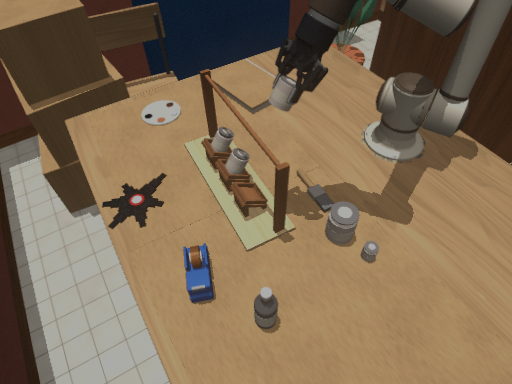

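The pot is held tilted at about (285,93) in the scene picture. I'll check where it sits in the grip.

```bash
python3 - <<'E'
from geo import *
from scipy.spatial.transform import Rotation as Ro
from scipy.optimize import least_squares
np.set_printoptions(precision=1,suppress=True)
s=arm.read_state();M=Ro.from_quat(s["ee_rot"]).as_matrix();P=s["position"]
p,d=load("pics/scene2.npz");w=cloud("scene",p,d)
L=(w-P)@M
m=(abs(L[...,0])<40)&(abs(L[...,1])<40)&(L[...,2]>-60)&(L[...,2]<40)
g=cv2.cvtColor(p,cv2.COLOR_BGR2HSV)
v,u=np.where(m)
q=L[m]; 
bottom=q[q[:,2]>10]
print(len(q),np.histogram(q[:,2],bins=np.arange(-60,41,4)))
tip=q[(q[:,2]>2)&(q[:,2]<16)&(np.hypot(q[:,0],q[:,1])<34)]
o=least_squares(lambda c:np.hypot(tip[:,0]-c[0],tip[:,1]-c[1])-27,[0,0],loss="soft_l1").x;print("center off",o,len(tip))
# tilt estimate: fit axis
sd=q[(q[:,2]>-25)&(q[:,2]<15)&(abs(q[:,1])<20)&(q[:,0]>0)]
f=lambda v:np.hypot(sd[:,0]-v[0]-v[2]*sd[:,2],sd[:,1]-v[1]-v[3]*sd[:,2])-27
print("axis fit",least_squares(f,[0,0,0,0],loss="soft_l1").x.round(3),len(sd))
print("max z pct",np.percentile(q[:,2],[95,98,99,100]))
cv2.imwrite("pics/c4.png",cv2.resize(p[50:140,230:350],None,fx=5,fy=5,interpolation=cv2.INTER_CUBIC))
E
```

```text
925 (array([ 36,  37,  33,  28, 115,  56,  56,  49,  50,  49,  54,  52,  49,
        44,  39,  41,  42,  45,  43,   7,   0,   0,   0,   0,   0]), array([-60, -56, -52, -48, -44, -40, -36, -32, -28, -24, -20, -16, -12,
        -8,  -4,   0,   4,   8,  12,  16,  20,  24,  28,  32,  36,  40]))
center off [-4.1  0.7] 151
axis fit [-4.   0.6  0.   0.1] 237
max z pct [12.4 14.9 15.9 17.7]
```

View pics/c4.png

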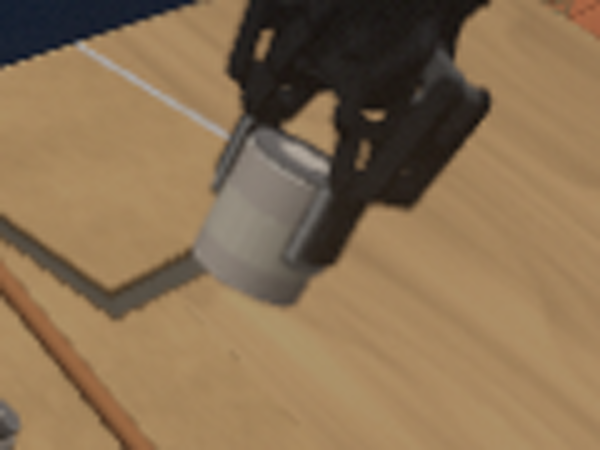

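Emit:
drive_tool([
  [-0.006, 0.0004, 0.01, 0, 0.053],
  [-0.012, 0.0015, 0.0217, 0, 0.053],
  [-0.012, 0.0015, 0.0218, 0, 0.053],
  [-0.012, 0.0015, 0.0218, 0, 0.053],
  [-0.012, 0.0015, 0.0218, 0, 0.053],
  [-0.004, 0, 0.0218, 0, 0.053],
  [-0.004, 0, 0.0219, 0, 0.053],
  [-0.0038, -0.0003, 0.0218, 0, 0.053],
  [0, 0, 0.02, 0, 0.053],
  [0, 0, 0.02, 0, 0.053],
  [0, 0, 0.02, 0, 0.053],
  [0, 0, 0.02, 0, 0.053],
  [0, 0, 0.01, 0, 0.053],
  [0, 0, 0, 0, 0.053],
])

```text
clock: 19.7
position: [547.7, -15.6, 145.3]
ee_rot: [0.976, -0.022, 0.217, 0.014]
contact_force: [0.4, -0.7, -2.1]
gripper_width: 53.4
```

```bash
cat > rel.py <<'E'
from geo import *
import sys
from scipy.spatial.transform import Rotation as Ro
s=arm.read_state();M=Ro.from_quat(s["ee_rot"]).as_matrix()
def rel(T): return ((T-s["position"])@M).round(1)
txd=(np.array([1,0,0])@A)@R
print("to final seat TCP (tool mm)",rel(SEAT+17.3*axis+2*txd),"LM",rel(LM),"LF",rel(LF), "F tool",(s["contact_force"]@M).round(1))
E
python3 st.py;python3 rel.py
```

```text
t 19.7 pos [547.73 -15.65 145.35] F [ 0.42 -0.74 -2.07] w 53.42
j [ 0.2184  0.1616 -0.8915  0.9265 -0.1602  0.4138]
x [ 0.9046 -0.0375  0.4245] y [-0.0495 -0.9986  0.0173] z [ 0.4233 -0.0367 -0.9052]
to final seat TCP (tool mm) [-18.    0.7  71.3] LM [-25.9 105.4  26.5] LF [-28.1 210.4  24.1] F tool [-0.5  0.7  2.1]
```

```bash
cat > fk.py <<'E'
from geo import *; import json
from scipy.optimize import least_squares
from scipy.spatial.transform import Rotation as Ro
S=[json.loads(l) for l in open("log.jsonl")]
j=np.array([s["joints"] for s in S]);p=np.array([s["position"] for s in S]);Q=np.array([Ro.from_quat(s["ee_rot"]).as_matrix() for s in S]);z=Q[:,:,2]
def fore(q): return Ro.from_euler('z',q[:,0])*Ro.from_euler('y',q[:,1]-q[:,2])
def zdir(q,sg): return (fore(q)*Ro.from_euler('x',sg*q[:,3])*Ro.from_euler('y',-q[:,4])).apply([1,0,0])
sg=min((1,-1),key=lambda g:np.abs(zdir(j,g)-z).max())
def pos(q,v):
    D,lat,r0,L1,L2,a,h=v
    th=q[:,1]-q[:,2];c,s=np.cos(q[:,0]),np.sin(q[:,0])
    r=r0+L1*np.sin(q[:,1])+L2*np.cos(th)+a*np.sin(th); zz=h+L1*np.cos(q[:,1])-L2*np.sin(th)+a*np.cos(th)
    return np.c_[r*c+lat*s,r*s-lat*c,zz]+D*zdir(q,sg)
o=least_squares(lambda v:(pos(j,v)-p).ravel(),[275,160,0,400,400,0,300],loss="soft_l1");V=o.x
if __name__=="__main__":
    np.set_printoptions(precision=2,suppress=True)
    print(sg,np.abs(zdir(j,sg)-z).max(1),V);print((pos(j,V)-p))
E
python3 fk.py
```

```text
-1 [0. 0. 0. 0. 0. 0. 0. 0. 0. 0. 0. 0. 0. 0. 0. 0.] [295.65 159.7    4.6  542.28 427.08   4.14 180.3 ]
[[  1.79   2.13   0.46]
 [  1.47   1.78   0.38]
 [  0.01   0.16   0.31]
 [ -2.51  -0.21   7.38]
 [ -8.2    0.58  11.72]
 [-10.01   0.59  12.82]
 [ -9.8    0.49  12.18]
 [ -6.98   0.05   7.09]
 [ -4.37  -0.07   3.15]
 [  2.65  -1.25 -22.25]
 [ 10.78   1.63 -17.87]
 [ 15.79   3.14 -22.88]
 [ 18.25   3.85 -25.43]
 [ 18.25   3.85 -25.43]
 [ -1.45 -12.39 -52.78]
 [-88.45 -84.63 -66.53]]
```

```bash
cat > fk2.py <<'E'
from fk import *
def pos(q,v):
    q=np.atleast_2d(q)
    r0,lat,h,L1,L2,a,bx,by,cy,D,cz=v
    F=fore(q);W4=F*Ro.from_euler('x',sg*q[:,3]);W5=W4*Ro.from_euler('y',-q[:,4])
    th=q[:,1];c,s=np.cos(q[:,0]),np.sin(q[:,0])
    r=r0+L1*np.sin(th); zz=h+L1*np.cos(th)
    return np.c_[r*c+lat*s,r*s-lat*c,zz]+F.apply([L2,0,a])+W4.apply([0,by,bx])+W5.apply([D,cy,cz])
def zd(q): return zdir(np.atleast_2d(q),sg)
reg=lambda v:np.array([v[8],v[6]])*.02
o=least_squares(lambda v:np.r_[(pos(j,v)-p).ravel(),reg(v)],[0,80,180,500,427,0,0,-80,0,290,0],max_nfev=5000);V2=o.x
if __name__=="__main__":
    np.set_printoptions(precision=2,suppress=True)
    print(V2.round(1));print(np.abs(pos(j,V2)-p).max(1))
    def ik(T,zt,q0):
        lo=np.array([-3.1,-1.2,-1.06,-3.1,-2.98,-.165]);hi=np.array([3.1,2.05,1.4,2.0,-.165,3])
        lo=np.array([-3.1,-1.2,-1.06,-3.1,-2.98]);hi=np.array([3.1,2.05,1.4,2.0,-.165])
        f=lambda q:np.r_[(pos(q,V2)[0]-T)/10,(zd(q)[0]-zt)*20]
        return min((least_squares(f,np.clip(x,lo+.01,hi-.01),bounds=(lo,hi)) for x in q0),key=lambda r:r.cost)
    q0=[j[-1][:5],j[-2][:5],[.3,.3,-.6,-1.5,-.5],[.3,.3,-.6,1.5,-.5],[.3,.3,-.6,-3,-.5],[.2,.2,-.6,0,-.3],[0,.5,-.3,-.7,-.3],[0,.5,-.3,.7,-.3]]
    for nm,T in (("seat",SEAT+17.3*axis),("seat+60",SEAT+77*axis),("seat+110",SEAT+127*axis),("LM",LM),("LF",LF),("LM+50",LM+50*axis),("LF+50",LF+50*axis)):
        r=ik(T,-axis,q0);d=zd(r.x)[0];print(nm,"cost",round(r.cost,4),"q",r.x,"perr",np.linalg.norm(pos(r.x,V2)[0]-T).round(1),"ang deg",np.degrees(np.arccos(min(1,d@-axis))).round(2))
E
python3 fk2.py
```

```text
[   0.    -0.   160.6  564.9  421.8    0.    -0.  -159.8    0.   297.7
   -0. ]
[0. 0. 0. 0. 0. 0. 0. 0. 0. 0. 0. 0. 0. 0. 0. 0.]
seat cost 5.2232 q [-0.32  0.34 -0.78 -3.1  -0.17] perr 8.6 ang deg 8.93
seat+60 cost 2.9304 q [ 0.26  0.17 -0.88  0.7  -0.17] perr 8.0 ang deg 6.55
seat+110 cost 0.495 q [ 0.23  0.04 -0.98  0.98 -0.17] perr 3.7 ang deg 2.65
LM cost 1.094 q [ 0.07  0.22 -0.7   0.01 -0.17] perr 3.5 ang deg 4.12
LF cost 0.0 q [-0.15  0.26 -0.58 -0.21 -0.22] perr 0.0 ang deg 0.0
LM+50 cost 0.2465 q [ 0.09  0.1  -0.82  0.33 -0.17] perr 2.1 ang deg 1.92
LF+50 cost 0.0 q [-0.16  0.15 -0.59 -0.15 -0.31] perr 0.0 ang deg 0.0
```

```bash
cat > best.py <<'E'
from fk2 import *
np.set_printoptions(precision=3,suppress=True)
lo=np.array([-3.1,-1.2,-1.06,-3.15,-2.98]);hi=np.array([3.1,2.05,1.4,2.04,-.162])
def best(T,zt,n=150,seed=0,wz=5):
    rng=np.random.default_rng(seed);out=[]
    for i in range(n):
        x=rng.uniform(lo,hi); 
        if i%2: x=np.clip(np.array([.2,.3,-.7,0,-.3])+rng.normal(0,[.3,.3,.3,1.5,.2]),lo+.01,hi-.01)
        r=least_squares(lambda q:np.r_[(pos(q,V2)[0]-T),(zd(q)[0]-zt)*wz],x,bounds=(lo,hi))
        e=np.linalg.norm(pos(r.x,V2)[0]-T);d=zd(r.x)[0]
        if e<1.5: out.append((np.arccos(min(1,d@zt)),tuple(r.x.round(2)),e,d))
    out.sort(key=lambda t:t[0]); return out
if __name__=="__main__":
    for nm,T in (("seat",SEAT+17.3*axis),("seat+30",SEAT+47*axis),("seat+70",SEAT+87*axis)):
        o=best(T,-axis);seen=set()
        for t in o:
            k=tuple(np.round(t[1],1)) 
            if k in seen: continue
            seen.add(k);print(nm,"ang",round(np.degrees(t[0]),2),t[1],"e",round(t[2],2),"z",t[3])
            if len(seen)>3:break
E
python3 best.py
```

```text
seat ang 9.45 (np.float64(-0.32), np.float64(0.33), np.float64(-0.79), np.float64(-3.15), np.float64(-0.16)) e 0.01 z [ 0.544 -0.182 -0.819]
seat ang 10.07 (np.float64(0.26), np.float64(0.33), np.float64(-0.66), np.float64(0.02), np.float64(-0.16)) e 0.01 z [ 0.394  0.101 -0.914]
seat ang 11.41 (np.float64(-0.09), np.float64(0.31), np.float64(-0.93), np.float64(2.04), np.float64(-0.16)) e 0.01 z [ 0.371 -0.176 -0.912]
seat+30 ang 9.03 (np.float64(0.28), np.float64(0.26), np.float64(-0.76), np.float64(0.3), np.float64(-0.16)) e 0.01 z [ 0.383  0.06  -0.922]
seat+30 ang 10.23 (np.float64(-0.09), np.float64(0.24), np.float64(-0.96), np.float64(2.04), np.float64(-0.16)) e 0.01 z [ 0.405 -0.179 -0.897]
seat+30 ang 11.1 (np.float64(-0.33), np.float64(0.26), np.float64(-0.83), np.float64(-3.15), np.float64(-0.16)) e 0.01 z [ 0.572 -0.196 -0.797]
seat+70 ang 6.56 (np.float64(0.26), np.float64(0.15), np.float64(-0.9), np.float64(0.75), np.float64(-0.16)) e 0.01 z [ 0.399 -0.008 -0.917]
seat+70 ang 13.93 (np.float64(-0.34), np.float64(0.15), np.float64(-0.87), np.float64(-3.15), np.float64(-0.16)) e 0.01 z [ 0.612 -0.217 -0.76 ]
```

Emit:
drive_tool([
  [-0.006, 0, 0, 0, 0.053],
  [-0.006, 0, 0, 0, 0.053],
  [-0.006, 0, 0.003, 0, 0.053],
  [0, 0, 0, 0, 0.053],
])

```text
clock: 20.1
position: [531.0, -15.8, 142.5]
ee_rot: [0.977, -0.023, 0.212, 0.014]
contact_force: [0.2, 0.3, -1.5]
gripper_width: 53.5
```

```bash
python3 st.py;python3 rel.py
```

```text
t 20.1 pos [530.96 -15.81 142.47] F [ 0.22  0.26 -1.5 ] w 53.51
j [ 0.2251  0.1415 -0.9222  0.9277 -0.1606  0.4043]
x [ 0.9088 -0.0387  0.4154] y [-0.0503 -0.9986  0.0171] z [ 0.4141 -0.0365 -0.9095]
to final seat TCP (tool mm) [-0.9 -0.2 75.8] LM [ -9.1 104.4  31.1] LF [-11.3 209.4  28.7] F tool [-0.4 -0.3  1.4]
```

Emit:
drive_tool([
  [0, 0, 0.008, 0, 0.053],
  [0, 0, 0.01, 0, 0.053],
  [0, 0, 0.01, 0, 0.053],
  [0, 0, 0.008, 0, 0.053],
])

```text
clock: 20.5
position: [550.0, -17.1, 124.9]
ee_rot: [0.979, -0.023, 0.2, 0.013]
contact_force: [0.8, -0.5, -1.1]
gripper_width: 53.2
```

```bash
python3 st.py;python3 rel.py
```

```text
t 20.5 pos [549.96 -17.06 124.86] F [ 0.8  -0.54 -1.12] w 53.24
j [ 0.2267  0.2055 -0.8746  0.8608 -0.1605  0.4667]
x [ 0.919  -0.0397  0.3921] y [-0.0499 -0.9986  0.0159] z [ 0.391  -0.0342 -0.9198]
to final seat TCP (tool mm) [-9.6 -0.2 52.1] LM [-18.9 104.4   7.5] LF [-21.1 209.4   5.1] F tool [0.3 0.5 1.4]
```

Emit:
drive_tool([
  [-0.007, 0, 0.008, 0, 0.053],
  [-0.006, 0, 0.01, 0, 0.053],
  [-0.006, 0, 0.01, 0, 0.053],
  [-0.005, 0, 0.01, 0, 0.053],
])

```text
clock: 20.9
position: [546.1, -18.4, 103.6]
ee_rot: [0.983, -0.023, 0.181, 0.01]
contact_force: [-1.0, -0.5, -1.6]
gripper_width: 53.3
```

```bash
python3 st.py;python3 rel.py
```

```text
t 20.9 pos [546.07 -18.43 103.57] F [-1.   -0.52 -1.57] w 53.29
j [ 0.2398  0.2437 -0.8629  0.7734 -0.1606  0.5379]
x [ 0.9331 -0.0408  0.3573] y [-0.048  -0.9988  0.0114] z [ 0.3564 -0.0278 -0.9339]
to final seat TCP (tool mm) [ 3.6 -1.2 33.9] LM [ -7.4 103.2 -10.8] LF [ -9.8 208.2 -13.7] F tool [-1.5  0.6  1.1]
```

```bash
cat > seat.py <<'E'
from geo import *
from scipy.spatial.transform import Rotation as Ro
s=arm.read_state();M=Ro.from_quat(s["ee_rot"]).as_matrix()
B=np.array([txd for txd in [(np.array([1,0,0])@A)@R]]+[yr,axis])
np.set_printoptions(precision=1,suppress=True)
for off in(0,-3):
    P=s["position"]+17*M[:,2]+off*M[:,0]
    t=np.linspace(0,6.283,73)[:,None]
    rim=P+27*(np.cos(t)*M[:,0]+np.sin(t)*M[:,1]); c=(P-SEAT)@B.T; r=(rim-SEAT)@B.T
    print("off",off,"bottom centre in seat frame",c,"lowest rim",r[r[:,2].argmin()],"rim x range",r[:,0].min(),r[:,0].max(),"y",r[:,1].min(),r[:,1].max())
print("angle deg",np.degrees(np.arccos(-M[:,2]@axis)),"tool in seat dirs: x",B@M[:,0],"y",B@M[:,1],"z",B@M[:,2])
E
python3 seat.py
```

```text
off 0 bottom centre in seat frame [ 1.1 -1.2 34.5] lowest rim [27.8 -0.7 30.3] rim x range -25.522833254927562 27.79531614119627 y -28.181707502989482 25.809417779269314
off -3 bottom centre in seat frame [-1.8 -1.2 35. ] lowest rim [24.8 -0.8 30.8] rim x range -28.484955146012666 24.833194250111166 y -28.233051803017275 25.75807347924152
angle deg 9.062211095723615 tool in seat dirs: x [ 1.   0.  -0.2] y [ 0. -1.  0.] z [-0.2 -0.  -1. ]
```

Emit:
drive_tool([
  [-0.002, 0, 0.01, 0, 0.053],
  [-0.002, 0, 0.01, 0, 0.053],
  [-0.002, 0, 0.01, 0, 0.053],
  [-0.002, 0, 0.008, 0, 0.053],
])

```text
clock: 21.3
position: [552.2, -22.1, 79.4]
ee_rot: [0.986, -0.023, 0.164, 0.008]
contact_force: [-5.2, -0.2, -3.5]
gripper_width: 53.4
```

```bash
python3 st.py;python3 seat.py
```

```text
t 21.3 pos [552.22 -22.11  79.41] F [-5.19 -0.17 -3.51] w 53.37
j [ 0.245   0.303  -0.8249  0.6683 -0.1631  0.6331]
x [ 0.9452 -0.0431  0.3236] y [-0.0482 -0.9988  0.0078] z [ 0.3229 -0.023  -0.9462]
off 0 bottom centre in seat frame [-6.  -4.4 10.5] lowest rim [20.5 -4.   5.3] rim x range -32.5173120344151 20.46308080140044 y -31.429953450058488 22.56318537915045
off -3 bottom centre in seat frame [-9.  -4.5 11.1] lowest rim [17.5 -4.1  5.9] rim x range -35.46066940097656 17.519723434838976 y -31.476677570708205 22.516461258500733
angle deg 11.114851776678147 tool in seat dirs: x [ 1.   0.  -0.2] y [ 0. -1. -0.] z [-0.2 -0.  -1. ]
```

Emit:
drive_tool([
  [0, -0.002, 0, 0, 0.053],
  [0, -0.002, 0, 0, 0.053],
])

```text
clock: 21.5
position: [552.8, -18.7, 78.8]
ee_rot: [0.986, -0.024, 0.163, 0.008]
contact_force: [-6.6, -4.8, -10.6]
gripper_width: 53.5
```

```bash
python3 st.py;python3 seat.py; python3 - <<'E'
from h import *
p,d=arm.get_image("scene");np.savez("pics/scene3.npz",p=p,d=d)
cv2.imwrite("pics/c5.png",cv2.resize(p[70:250,190:330],None,fx=4,fy=4,interpolation=cv2.INTER_CUBIC)[:600])
E
```

```text
t 21.5 pos [552.8  -18.68  78.78] F [ -6.59  -4.84 -10.64] w 53.47
j [ 0.2495  0.3048 -0.8265  0.6825 -0.1638  0.6126]
x [ 0.9457 -0.0449  0.322 ] y [-0.0503 -0.9987  0.0085] z [ 0.3212 -0.0243 -0.9467]
off 0 bottom centre in seat frame [-6.1 -1.   9.8] lowest rim [20.4 -0.6  4.6] rim x range -32.53728734355042 20.42643711605868 y -27.996026425061658 25.99827735179521
off -3 bottom centre in seat frame [-9.  -1.  10.4] lowest rim [17.5 -0.7  5.2] rim x range -35.47971848093229 17.484005978676805 y -28.037339890129456 25.956963886727408
angle deg 11.2145508723023 tool in seat dirs: x [ 1.   0.  -0.2] y [ 0. -1.  0.] z [-0.2 -0.  -1. ]
```

View pics/c5.png

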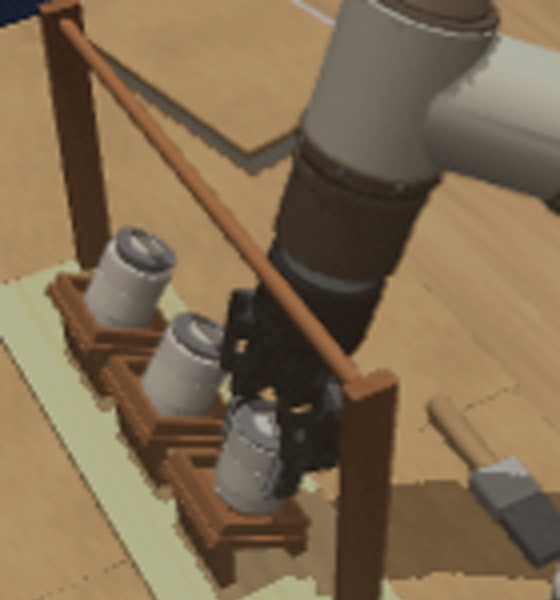

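```bash
cat > scan.py <<'E'
from fk2 import *
np.set_printoptions(precision=2,suppress=True)
lo=np.array([-3.1,-1.2,-1.06,-3.15,-2.98]);hi=np.array([3.1,2.05,1.4,2.04,-.165])
H0=mid  # handle axis point, dir yr
txd=(np.array([1,0,0])@A)@R
def ikz(T,zt,starts):
    b=None
    for x in starts:
        r=least_squares(lambda q:np.r_[(pos(q,V2)[0]-T)/3,(zd(q)[0]-zt)*100],np.clip(x,lo+.005,hi-.005),bounds=(lo,hi),max_nfev=60)
        if b is None or r.cost<b.cost:b=r
        if b.cost<.05:break
    return b
starts=[[.26,.33,-.66,0.02,-.17],[.25,.3,-.8,.68,-.17],[.3,.3,-.7,-.7,-.2],[.1,.3,-.8,1.5,-.2],[.3,.3,-.7,-1.6,-.2],[0.0,.3,-.8,-2.2,-.2],[-.3,.33,-.8,-3.1,-.17]]
def gap(T,zt):
    n=np.cross(zt,yr);n/=np.linalg.norm(n);return abs((H0-T)@n)-6
if __name__=="__main__":
  for pitch in (14,18,20,22,24,26,28,30,33,36):
    row=[]
    for lt in range(-12,15,2):
        a,b=np.radians(pitch),np.radians(lt)
        zr=np.array([np.sin(a)*np.cos(b),np.sin(b),-np.cos(a)*np.cos(b)]); zt=zr@R
        T=SEAT+17*(-zt)+0*txd
        r=ikz(T,zt,starts)
        row.append(f"{r.x[3]:5.1f}" if r.cost<.1 else "  .  ")
    print(pitch,"gap",round(gap(T,np.array([np.sin(np.radians(pitch)),0,-np.cos(np.radians(pitch))])@R),1)," ".join(row))
E
timeout 500 python3 scan.py
```

```text
14 gap 11.5   0.8   0.7   0.6   0.5   0.4   0.3   0.2   0.1   0.0  -0.1  -0.2  -0.2  -0.3  -0.4
18 gap 24.9   1.2   1.2   1.1   1.1   1.0   0.8   0.5   0.3   0.1  -0.0  -0.1  -0.2  -0.3  -0.4
20 gap 31.5   1.5   1.5   1.6   .     .     .     .     .     0.2   0.0  -0.1  -0.2  -0.3  -0.4
22 gap 38.1   1.7   1.8   .     .     .     .     .     .     .     0.1  -0.1  -0.3  -0.4  -0.5
24 gap 44.6   2.0   .     .     .     .     .     .     .     .     .    -0.1  -0.3  -0.4  -0.5
26 gap 51.1   .     .     .     .     .     .     .     .     .     .     .    -0.3  -0.4  -0.5
28 gap 57.5   .     .     .     .     .     .     .     .     .     .     .     .    -0.5  -0.6
30 gap 63.8   .     .     .     .     .     .     .     .     .     .     .     .    -0.5  -0.7
33 gap 73.1   .     .     .     .     .     .     .     .     .     .     .     .    -0.7  -0.8
36 gap 82.2   .     .    -3.0   .     .     .     .     .     .     .     .     .    -0.9  -1.0
```

Emit:
drive_tool([
  [-0.006, 0, -0.003, 0, 0.053],
  [-0.008, 0, -0.008, 0, 0.053],
  [-0.008, 0, -0.012, 0, 0.053],
  [-0.008, 0, -0.02, 0, 0.053],
  [-0.008, 0, -0.025, 0, 0.053],
  [0, 0, -0.03, 0, 0.053],
  [0, 0, -0.03, 0, 0.053],
  [0.004, 0, -0.02, 0, 0.053],
  [0.01, 0, -0.03, 0, 0.053],
  [0.011, 0, -0.033, 0, 0.053],
  [0.011, 0, -0.033, 0, 0.053],
  [0.011, 0, -0.033, 0, 0.053],
  [0.011, 0, -0.033, 0, 0.053],
  [0.005, 0, -0.015, 0, 0.053],
  [0, 0, 0, 0, 0.053],
])

```text
clock: 23.05
position: [474.7, -10.4, 403.6]
ee_rot: [0.985, -0.022, 0.173, 0.004]
contact_force: [0.1, -0.8, -1.7]
gripper_width: 53.6
```

```bash
python3 st.py
```

```text
t 23.05 pos [474.68 -10.36 403.64] F [ 0.09 -0.85 -1.74] w 53.63
j [ 0.4194 -0.1466 -0.2957  0.1702 -1.1142  1.0556]
x [ 0.9393 -0.0417  0.3405] y [-0.0443 -0.999  -0.0003] z [ 0.3401 -0.0148 -0.9403]
```

Emit:
drive_tool([
  [-0.0022, -0.0119, -0.0013, 0, 0.053],
  [-0.0044, -0.0238, -0.0026, 0, 0.053],
  [-0.0073, -0.0396, -0.0043, 0, 0.053],
  [-0.0073, -0.0396, -0.0043, 0, 0.053],
  [-0.0073, -0.0396, -0.0043, 0, 0.053],
  [-0.0073, -0.0396, -0.0043, 0, 0.053],
  [-0.0073, -0.0396, -0.0043, 0, 0.053],
  [-0.0073, -0.0396, -0.0043, 0, 0.053],
  [-0.0073, -0.0396, -0.0043, 0, 0.053],
  [-0.0073, -0.0396, -0.0043, 0, 0.053],
  [-0.0073, -0.0396, -0.0043, 0, 0.053],
  [-0.0073, -0.0396, -0.0043, 0, 0.053],
  [-0.0073, -0.0396, -0.0043, 0, 0.053],
  [-0.0073, -0.0396, -0.0043, 0, 0.053],
  [-0.0073, -0.0396, -0.0043, 0, 0.053],
  [-0.0073, -0.0396, -0.0043, 0, 0.053],
  [-0.0073, -0.0396, -0.0043, 0, 0.053],
  [-0.0044, -0.0238, -0.0026, 0, 0.053],
  [-0.0022, -0.0119, -0.0013, 0, 0.053],
])

```text
clock: 24.95
position: [363.1, 662.8, 419.7]
ee_rot: [0.986, -0.021, 0.167, 0.007]
contact_force: [0.0, -0.2, -1.4]
gripper_width: 53.5
```

```bash
python3 st.py
```

```text
t 24.95 pos [363.1  662.76 419.69] F [ 0.04 -0.24 -1.38] w 53.46
j [ 1.4044  0.5218  0.5175  0.3334 -1.5326  0.1175]
x [ 0.9437 -0.0383  0.3287] y [-0.0429 -0.9991  0.0067] z [ 0.3281 -0.0205 -0.9444]
```

Emit:
drive_tool([
  [0.013, -0.0125, -0.014, 0, 0.053],
  [0.0254, -0.025, -0.0284, 0, 0.053],
  [0.0254, -0.025, -0.0284, 0, 0.053],
  [0.0254, -0.025, -0.0284, 0, 0.053],
  [0.0254, -0.025, -0.0284, 0, 0.053],
  [0.0254, -0.025, -0.0284, 0, 0.053],
])

```text
clock: 25.55
position: [409.4, 718.4, 520.4]
ee_rot: [0.982, -0.014, 0.187, -0.011]
contact_force: [0.4, 2.3, -4.3]
gripper_width: 53.5
```

```bash
python3 st.py
```

```text
t 25.55 pos [409.42 718.4  520.4 ] F [ 0.44  2.26 -4.34] w 53.5
j [ 1.3643  0.8629  1.4003  0.3992 -1.9791  0.3613]
x [ 0.9295 -0.0325  0.3673] y [-0.024  -0.9993 -0.0275] z [ 0.368   0.0167 -0.9297]
```

Emit:
drive_tool([
  [0.02, -0.032, -0.0283, 0, 0.053],
  [0.02, -0.032, -0.0283, 0, 0.053],
  [0.02, -0.032, -0.0283, 0, 0.053],
  [0.02, -0.032, -0.0283, 0, 0.053],
])

```text
clock: 25.95
position: [395.2, 724.0, 573.8]
ee_rot: [0.973, -0.009, 0.223, -0.063]
contact_force: [0.2, -0.5, -1.4]
gripper_width: 53.6
```

```bash
python3 st.py
```

```text
t 25.95 pos [395.23 724.   573.78] F [ 0.19 -0.47 -1.41] w 53.61
j [ 1.3989  0.8172  1.4075  0.4486 -1.9148  0.3602]
x [ 0.9003 -0.0453  0.4329] y [ 0.0112 -0.9918 -0.127 ] z [ 0.4351  0.1192 -0.8924]
```

Emit:
drive_tool([
  [0.01, -0.038, -0.024, 0, 0.053],
  [0.0, -0.01, -0.007, 0, 0.053],
])

```text
clock: 26.15
position: [377.8, 737.4, 579.4]
ee_rot: [0.97, -0.006, 0.232, -0.075]
contact_force: [-0.2, -0.3, -2.7]
gripper_width: 53.3
```

```bash
python3 st.py; cat > plan.py <<'E'
from scan import *
s=arm.read_state();M=Ro.from_quat(s["ee_rot"]).as_matrix();z=M[:,2]
zr=R@z;print("pitch",np.degrees(np.arctan2(zr[0],-zr[2])),"lat",np.degrees(np.arcsin(zr[1])),"ang",np.degrees(np.arccos(-z@axis)))
B=np.array([txd,yr,axis]);print("yaw of jaw vs rack y", np.degrees(np.arctan2((R@M[:,1])[0],(R@M[:,1])[1])))
def chk(nm,T):
    r=ikz(T,z,starts);print(nm,T.round(1),"q",r.x,"cost",round(r.cost,3),"gap",round(gap(T,z),1))
F=SEAT-17*z+3*axis
for k in(0,30,60,100,130): chk(f"seat+{k}",F-k*z)
chk("lift",np.array([470,-20,400.]));chk("lift",np.array([470,-20,260.]))
for n,T in(("LM",LM),("LF",LF)): chk(n,T);chk(n+"+50",T+50*axis);
E
python3 plan.py
```

```text
t 26.15 pos [377.81 737.44 579.4 ] F [-0.21 -0.27 -2.67] w 53.34
j [ 1.4287  0.8169  1.407   0.4664 -1.8959  0.3411]
x [ 0.8923 -0.0461  0.4492] y [ 0.0237 -0.9886 -0.1485] z [ 0.4509  0.1432 -0.881 ]
pitch 26.598360979610547 lat 9.836152350307696 ang 10.40226498074079
yaw of jaw vs rack y 175.07440555925012
seat+0 [559.3 -21.1  74.8] q [ 0.22  0.32 -0.6  -0.26 -0.17] cost 0.0 gap 53.2
seat+30 [545.8 -25.4 101.2] q [ 0.22  0.25 -0.62 -0.2  -0.21] cost 0.0 gap 53.2
seat+60 [532.2 -29.7 127.7] q [ 0.22  0.18 -0.64 -0.16 -0.26] cost 0.0 gap 53.2
seat+100 [514.2 -35.4 162.9] q [ 0.22  0.1  -0.64 -0.12 -0.35] cost 0.0 gap 53.2
seat+130 [500.7 -39.7 189.3] q [ 0.22  0.03 -0.63 -0.11 -0.42] cost 0.0 gap 53.2
lift [470. -20. 400.] q [ 0.3  -0.21 -0.33 -0.   -0.96] cost 0.0 gap 0.7
lift [470. -20. 260.] q [ 0.3  -0.12 -0.61 -0.   -0.59] cost 0.0 gap 50.0
LM [ 530.3 -120.9  112.2] q [-0.05  0.25 -0.49 -0.44 -0.4 ] cost 0.0 gap 56.8
LM+50 [ 505.4 -119.3  155.5] q [-0.03  0.14 -0.52 -0.36 -0.47] cost 0.0 gap 59.7
LF [ 522.1 -225.5  115.2] q [-0.31  0.3  -0.36 -0.54 -0.57] cost 0.0 gap 57.0
LF+50 [ 497.1 -224.   158.5] q [-0.31  0.2  -0.37 -0.48 -0.64] cost 0.0 gap 59.9
```

Emit:
drive_tool([
  [0.0006, 0.0126, 0.0015, 0, 0.053],
  [0.0012, 0.0252, 0.0029, 0, 0.053],
  [0.002, 0.042, 0.0049, 0, 0.053],
  [0.002, 0.042, 0.0049, 0, 0.053],
  [0.002, 0.042, 0.0049, 0, 0.053],
  [0.002, 0.042, 0.0049, 0, 0.053],
  [0.002, 0.042, 0.0049, 0, 0.053],
  [0.002, 0.042, 0.0049, 0, 0.053],
  [0.002, 0.042, 0.0049, 0, 0.053],
  [0.002, 0.042, 0.0049, 0, 0.053],
  [0.002, 0.042, 0.0049, 0, 0.053],
  [0.002, 0.042, 0.0049, 0, 0.053],
  [0.002, 0.042, 0.0049, 0, 0.053],
  [0.002, 0.042, 0.0049, 0, 0.053],
  [0.002, 0.042, 0.0049, 0, 0.053],
  [0.002, 0.042, 0.0049, 0, 0.053],
  [0.002, 0.042, 0.0049, 0, 0.053],
  [0.002, 0.042, 0.0049, 0, 0.053],
  [0.002, 0.0252, 0.0029, 0, 0.053],
  [0.0006, 0.0126, 0.0015, 0, 0.053],
])

```text
clock: 28.15
position: [466.9, 16.5, 412.2]
ee_rot: [0.97, -0.008, 0.232, -0.073]
contact_force: [-0.6, -0.2, -0.7]
gripper_width: 53.6
```

```bash
python3 st.py;python3 - <<'E'
from h import *
from scipy.spatial.transform import Rotation as Ro
from scipy.optimize import least_squares
np.set_printoptions(precision=2,suppress=True)
s=arm.read_state();M=Ro.from_quat(s["ee_rot"]).as_matrix()
from geo import *
print("to (485,-30,260)",((np.array([478,-35,260])-s["position"])@M).round(1))
p,d=arm.get_image("scene");w=cloud("scene",p,d);q=((w-s["position"])@M).reshape(-1,3)
q=q[(abs(q[:,0])<40)&(abs(q[:,1])<40)&(q[:,2]>-60)&(q[:,2]<40)]
sd=q[(q[:,2]>-25)&(q[:,2]<14)&(q[:,0]>-8)&(np.hypot(q[:,0],q[:,1])<36)&(abs(q[:,1])<24)]
f=lambda v:np.hypot(sd[:,0]-v[0]-v[2]*sd[:,2],sd[:,1]-v[1]-v[3]*sd[:,2])-27
print("axis fit",least_squares(f,[0,0,0,0],loss="soft_l1").x,len(sd),"bottom",np.percentile(q[:,2],[98,99.5]))
E
```

```text
t 28.15 pos [466.93  16.49 412.16] F [-0.59 -0.19 -0.73] w 53.61
j [ 0.4241 -0.2274 -0.3409  0.0722 -0.9706  1.1051]
x [ 0.8923 -0.0486  0.4488] y [ 0.0192 -0.9892 -0.1453] z [ 0.451   0.1383 -0.8817]Traceback (most recent call last):
  File "<stdin>", line 7, in <module>
TypeError: 'float' object is not subscriptable
```

Emit:
drive_tool([
  [-0.005, 0.0073, 0.013, 0, 0.053],
  [-0.0112, 0.0146, 0.0264, 0, 0.053],
  [-0.0112, 0.0146, 0.0264, 0, 0.053],
  [-0.0112, 0.0146, 0.0264, 0, 0.053],
  [-0.0112, 0.0146, 0.0264, 0, 0.053],
  [-0.0061, 0.0073, 0.0133, 0, 0.053],
  [-0.0028, 0.0037, 0.0254, 0, 0.053],
  [-0.0028, 0.0037, 0.0254, 0, 0.053],
  [-0.0028, 0.0037, 0.0254, 0, 0.053],
  [-0.0014, 0.0018, 0.0127, 0, 0.053],
  [-0.0014, 0.0018, 0.0127, 0, 0.053],
  [0, 0, 0, 0, 0.053],
])

```text
clock: 29.35
position: [514.3, -32.6, 162.1]
ee_rot: [0.97, -0.006, 0.23, -0.073]
contact_force: [0.1, -0.1, -0.4]
gripper_width: 53.5
```

```bash
python3 st.py;python3 seat.py;cat > tgt.py <<'E'
from geo import *
from scipy.spatial.transform import Rotation as Ro
st=arm.read_state();M=Ro.from_quat(st["ee_rot"]).as_matrix();z=M[:,2]
np.set_printoptions(precision=1,suppress=True)
txd=(np.array([1,0,0])@A)@R
for k in(40,10,3,0): print("seat bottom-centre height",k,(SEAT+k*axis+1.5*txd-17*z-st["position"])@M)
E
python3 tgt.py;python3 - <<'E'
from geo import *
from scipy.spatial.transform import Rotation as Ro
from scipy.optimize import least_squares
np.set_printoptions(precision=2,suppress=True)
st=arm.read_state();M=Ro.from_quat(st["ee_rot"]).as_matrix()
p,d=arm.get_image("scene");w=cloud("scene",p,d);q=((cloud("scene",p,d)-st["position"])@M).reshape(-1,3)
q=q[(abs(q[:,0])<40)&(abs(q[:,1])<40)&(q[:,2]>-60)&(q[:,2]<40)]
sd=q[(q[:,2]>-25)&(q[:,2]<14)&(q[:,0]>-8)&(np.hypot(q[:,0],q[:,1])<36)&(abs(q[:,1])<24)]
f=lambda v:np.hypot(sd[:,0]-v[0]-v[2]*sd[:,2],sd[:,1]-v[1]-v[3]*sd[:,2])-27
print("axis fit",least_squares(f,[0,0,0,0],loss="soft_l1").x,len(sd),"bottom",np.percentile(q[:,2],[98,99.5]))
cv2.imwrite("pics/c6.png",cv2.resize(p[70:250,190:330],None,fx=4,fy=4,interpolation=cv2.INTER_CUBIC)[:600])
E
```

```text
t 29.35 pos [514.26 -32.63 162.15] F [ 0.06 -0.09 -0.42] w 53.52
j [ 0.2306  0.0972 -0.6485 -0.0984 -0.3399  1.4118]
x [ 0.894  -0.0459  0.4458] y [ 0.0213 -0.9893 -0.1446] z [ 0.4476  0.1387 -0.8834]
off 0 bottom centre in seat frame [  5.3 -14.4 100.8] lowest rim [ 14.5 -39.3  96. ] rim x range -21.640489473637253 32.254860649264586 y -41.03537869465378 12.211339257819509
off -3 bottom centre in seat frame [  2.3 -14.4 100.9] lowest rim [ 11.5 -39.4  96.2] rim x range -24.63467527953486 29.26067484336698 y -41.064010752455616 12.182707200017681
angle deg 10.220458894195456 tool in seat dirs: x [ 1.   0.  -0.1] y [-0.  -1.  -0.2] z [-0.1  0.2 -1. ]
seat bottom-centre height 40 [ 0.1 -4.1 62.4]
seat bottom-centre height 10 [ 1.9  0.9 91.9]
seat bottom-centre height 3 [ 2.3  2.1 98.8]
seat bottom-centre height 0 [  2.5   2.6 101.8]
axis fit [-1.68 -0.77  0.02 -0.  ] 173 bottom [15.55 16.32]
```

View pics/c6.png

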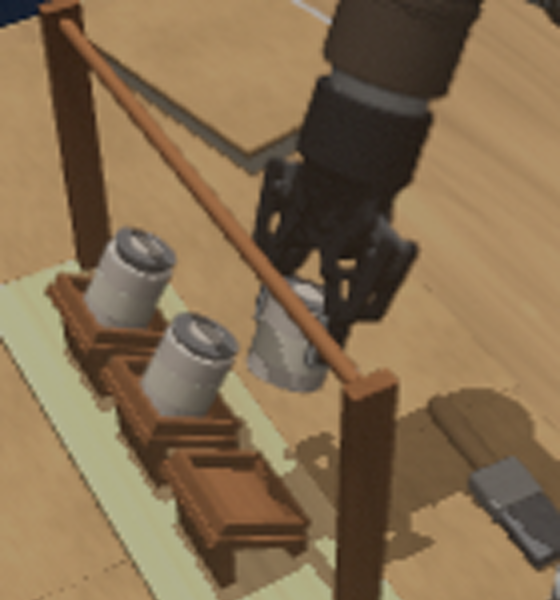

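Emit:
drive_tool([
  [0, -0.001, 0.012, 0, 0.053],
  [0, -0.001, 0.02, 0, 0.053],
  [0, -0.001, 0.02, 0, 0.053],
  [0, -0.001, 0.01, 0, 0.053],
  [0.0006, 0.0017, 0.01, 0, 0.053],
  [0.0006, 0.0017, 0.01, 0, 0.053],
  [0.0007, 0.0016, 0.0095, 0, 0.053],
  [0, 0, 0, 0, 0.053],
])

```text
clock: 30.2
position: [558.6, -21.4, 83.5]
ee_rot: [0.97, -0.007, 0.232, -0.073]
contact_force: [0.7, -0.1, -2.2]
gripper_width: 53.3
```

```bash
python3 st.py;python3 seat.py;python3 tgt.py
```

```text
t 30.2 pos [558.62 -21.39  83.46] F [ 0.66 -0.06 -2.24] w 53.26
j [ 0.2268  0.3017 -0.6136 -0.2033 -0.1685  1.522 ]
x [ 0.8923 -0.0471  0.449 ] y [ 0.0208 -0.9892 -0.1451] z [ 0.451   0.1388 -0.8817]
off 0 bottom centre in seat frame [ 3.8 -0.4 10.8] lowest rim [ 12.9 -25.4   6.1] rim x range -23.186759645386566 30.720825066915104 y -27.059363368158333 26.185077066251672
off -3 bottom centre in seat frame [ 0.8 -0.5 11. ] lowest rim [ 10.  -25.4   6.2] rim x range -26.181624855306122 27.725959856995544 y -27.084068468689455 26.160371965720554
angle deg 10.163362493258255 tool in seat dirs: x [ 1.   0.  -0.1] y [-0.  -1.  -0.2] z [-0.1  0.2 -1. ]
seat bottom-centre height 40 [ -3.9  -5.3 -28.5]
seat bottom-centre height 10 [-2.2 -0.3  1. ]
seat bottom-centre height 3 [-1.8  0.9  7.9]
seat bottom-centre height 0 [-1.6  1.4 10.9]
```

Emit:
drive_tool([
  [-0.001, 0.0003, 0.002, 0, 0.053],
  [0, 0.0003, 0.0015, 0, 0.053],
  [0, 0.0002, 0.001, 0, 0.053],
  [0, 0, 0, 0, 0.053],
])

```text
clock: 30.6
position: [559.2, -21.3, 80.0]
ee_rot: [0.97, -0.006, 0.233, -0.073]
contact_force: [-0.7, -0.9, -2.3]
gripper_width: 53.2
```

Emit:
drive_tool([
  [0, 0.0002, 0.001, 0, 0.053],
  [0, 0, 0, 0, 0.053],
])

```text
clock: 30.8
position: [559.7, -21.3, 78.9]
ee_rot: [0.97, -0.006, 0.232, -0.073]
contact_force: [0.8, 0.7, -1.5]
gripper_width: 53.8
```

```bash
python3 st.py;python3 seat.py
```

```text
t 30.8 pos [559.74 -21.33  78.94] F [ 0.8   0.68 -1.46] w 53.78
j [ 0.2248  0.3117 -0.6099 -0.2193 -0.1617  1.5407]
x [ 0.8918 -0.0464  0.4499] y [ 0.0217 -0.9892 -0.1451] z [ 0.4518  0.1392 -0.8812]
off 0 bottom centre in seat frame [ 2.5 -0.3  6.3] lowest rim [ 11.7 -25.2   1.6] rim x range -24.46187053983946 29.448691178025612 y -26.92363003102731 26.316258270703816
off -3 bottom centre in seat frame [-0.5 -0.3  6.5] lowest rim [  8.7 -25.3   1.8] rim x range -27.456901480995896 26.453660236869176 y -26.950376846392064 26.28951145533906
angle deg 10.170943291721725 tool in seat dirs: x [ 1.   0.  -0.1] y [-0.  -1.  -0.2] z [-0.1  0.2 -1. ]
```

Emit:
drive_tool([
  [0, 0.0002, 0.001, 0, 0.053],
  [0, 0, 0, 0, 0.053],
  [0, 0, 0, 0, 0.0535],
  [0, 0, 0, 0, 0.054],
  [0, 0, 0, 0, 0.0545],
  [0, 0, 0, 0, 0.055],
  [0, 0, 0, 0, 0.056],
  [0, 0, 0, 0, 0.058],
  [0, 0, 0, 0, 0.06],
  [0, 0, 0, 0, 0.063],
  [0, 0, 0, 0, 0.066],
  [0, 0, 0, 0, 0.07],
  [0, 0, 0, 0, 0.07],
  [0, 0, 0, 0, 0.07],
])

```text
clock: 32.2
position: [560.1, -21.5, 77.9]
ee_rot: [0.97, -0.006, 0.232, -0.073]
contact_force: [1.3, -0.4, -0.1]
gripper_width: 69.8
```

```bash
python3 st.py; cat > potfit.py <<'E'
from geo import *
import sys
from scipy.optimize import least_squares
np.set_printoptions(precision=2,suppress=True)
B=np.array([(np.array([1,0,0])@A)@R,yr,axis])
tag=sys.argv[1]
p,d=arm.get_image("scene");T=((cloud("scene",p,d)-SEAT)@B.T).reshape(-1,3)
for nm,y0 in(("C",0),("mid",-104.3),("far",-209.3)):
    q=T[(abs(T[:,0])<36)&(abs(T[:,1]-y0)<36)&(T[:,2]>16)&(T[:,2]<75)]
    sd=q[(q[:,2]<50)&(np.hypot(q[:,0],q[:,1]-y0)<34)]
    f=lambda v:np.hypot(sd[:,0]-v[0]-v[2]*sd[:,2],sd[:,1]-v[1]-v[3]*sd[:,2])-27
    o=least_squares(f,[0,y0,0,0],loss="soft_l1")
    top=q[(q[:,2]>55)&(q[:,2]<72)]
    print(nm,"side fit",o.x,len(sd),"top n",len(top),"median h",np.median(top[:,2]) if len(top) else None, "hist",np.histogram(top[:,2],bins=np.arange(55,73,1.5))[0])
cv2.imwrite(f"pics/{tag}.png",cv2.resize(p[70:250,190:330],None,fx=4,fy=4,interpolation=cv2.INTER_CUBIC)[:600])
E
python3 potfit.py c7
```

```text
t 32.2 pos [560.08 -21.49  77.9 ] F [ 1.31 -0.44 -0.09] w 69.77
j [ 0.224   0.3142 -0.6086 -0.2224 -0.161   1.5443]
x [ 0.892  -0.0465  0.4496] y [ 0.0215 -0.9892 -0.1451] z [ 0.4515  0.1391 -0.8814]
C side fit [-4.55 -0.11 -0.04 -0.01] 158 top n 114 median h 59.152718801326145 hist [10 14 44 30  2  2  2  2  2  2  4]
mid side fit [  -0.48 -104.73   -0.01    0.01] 178 top n 105 median h 63.51362360060812 hist [15  9  0  0  7 38 29  4  1  1  1]
far side fit [  -0.13 -209.44   -0.02   -0.01] 174 top n 157 median h 66.86650185493193 hist [19 15  9  5  3  1  6 29 59 11  0]
```

View pics/c7.png

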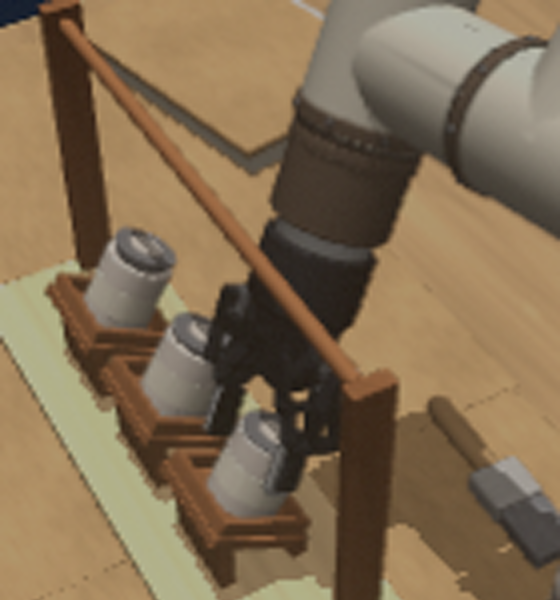

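Emit:
drive_tool([
  [-0.0003, -0.0008, -0.005, 0, 0.075],
  [-0.0006, -0.0017, -0.0098, 0, 0.075],
  [-0.0006, -0.0017, -0.0098, 0, 0.075],
  [-0.0009, -0.0025, -0.0148, 0, 0.075],
  [-0.0009, -0.0025, -0.0148, 0, 0.075],
  [-0.0012, -0.0034, -0.0197, 0, 0.075],
  [-0.0012, -0.0034, -0.0197, 0, 0.03],
  [0, 0, 0, 0, 0],
  [0, 0, 0, 0, 0],
  [0, 0, 0, 0, 0],
  [0, 0, 0, 0, 0],
])

```text
clock: 33.35
position: [512.4, -18.4, 159.4]
ee_rot: [0.97, -0.007, 0.232, -0.073]
contact_force: [0.3, 0.1, -0.2]
gripper_width: 1.6
```

```bash
python3 st.py; cat > lids.py <<'E'
from geo import *
from scipy.spatial.transform import Rotation as Ro
st=arm.read_state();M=Ro.from_quat(st["ee_rot"]).as_matrix()
np.set_printoptions(precision=1,suppress=True)
for n,T in(("LM",LM),("LF",LF)):
    for k in(40,8,3): print(n,k,(T+k*axis-st["position"])@M)
print("axis in tool",(axis@M).round(3),"F.axis",st["contact_force"]@axis)
E
python3 lids.py
```

```text
t 33.35 pos [512.4  -18.44 159.41] F [ 0.26  0.14 -0.2 ] w 1.57
j [ 0.2734  0.0933 -0.6861 -0.0406 -0.301   1.3197]
x [ 0.8926 -0.0466  0.4485] y [ 0.0212 -0.9892 -0.1449] z [ 0.4504  0.1388 -0.882 ]
LM 40 [ -2.8 101.9  -3.9]
LM 8 [ -0.9 107.2  27.6]
LM 3 [ -0.6 108.   32.5]
LF 40 [ -3.9 204.8 -24.8]
LF 8 [ -2.  210.1   6.7]
LF 3 [ -1.7 211.   11.6]
axis in tool [-0.1 -0.2 -1. ] F.axis -0.3026886105008094
```

Emit:
drive_tool([
  [-0.0004, 0.01, 0, 0, 0],
  [-0.0006, 0.022, -0.001, 0, 0],
  [-0.0006, 0.025, -0.001, 0, 0],
  [-0.0006, 0.025, -0.001, 0, 0],
  [-0.0006, 0.0199, -0.0009, 0, 0],
  [0.0006, 0.0017, 0.01, 0, 0],
  [0.0006, 0.0017, 0.01, 0, 0],
  [0.0006, 0.0017, 0.01, 0, 0],
  [0, 0, 0, 0, 0],
])

```text
clock: 34.25
position: [525.5, -119.7, 119.1]
ee_rot: [0.97, -0.006, 0.231, -0.074]
contact_force: [-0.4, -0.1, 0.3]
gripper_width: 0.1
```

```bash
python3 st.py; python3 lids.py
```

```text
t 34.25 pos [ 525.49 -119.72  119.07] F [-0.44 -0.06  0.28] w 0.07
j [-0.0375  0.226  -0.506  -0.4095 -0.4043  1.938 ]
x [ 0.8936 -0.0459  0.4465] y [ 0.022  -0.9891 -0.1456] z [ 0.4483  0.1399 -0.8829]
LM 40 [ -1.1  -4.5 -31.3]
LM 8 [0.8 0.9 0.2]
LM 3 [1.1 1.7 5.1]
LF 40 [ -2.4  98.4 -52.3]
LF 8 [ -0.4 103.8 -20.8]
LF 3 [ -0.1 104.6 -15.9]
axis in tool [-0.1 -0.2 -1. ] F.axis 0.4571841554148596
```

Emit:
drive_tool([
  [0.0001, 0.0003, 0.002, 0, 0],
  [0.0001, 0.0003, 0.002, 0, 0],
  [0.0001, 0.0002, 0.001, 0, 0],
  [0, 0, 0, 0, 0],
])

```text
clock: 34.65
position: [528.3, -120.5, 117.0]
ee_rot: [0.97, -0.006, 0.233, -0.073]
contact_force: [0.1, 0.1, -0.2]
gripper_width: -0.6
```

Emit:
drive_tool([
  [0.0001, 0.0002, 0.001, 0, 0],
  [0.0001, 0.0002, 0.001, 0, 0],
  [0, 0, 0, 0, 0],
])

```text
clock: 34.95
position: [529.3, -120.8, 115.1]
ee_rot: [0.97, -0.006, 0.232, -0.073]
contact_force: [-0.5, -1.2, -1.4]
gripper_width: 0.2
```

Emit:
drive_tool([
  [0.0001, 0.0002, 0.001, 0, 0],
  [0.0001, 0.0002, 0.001, 0, 0],
  [0, 0, 0, 0, 0],
])

```text
clock: 35.25
position: [530.3, -120.9, 113.6]
ee_rot: [0.97, -0.006, 0.232, -0.073]
contact_force: [-2.1, 0.4, 3.1]
gripper_width: -0.0
```

Emit:
drive_tool([
  [0.0001, 0.0002, 0.001, 0, 0],
  [0.0001, 0.0002, 0.001, 0, 0],
  [0.0001, 0.0002, 0.001, 0, 0],
  [0, 0, 0, 0, 0],
])

```text
clock: 35.65
position: [532.0, -121.1, 110.7]
ee_rot: [0.97, -0.006, 0.232, -0.073]
contact_force: [-3.7, 0.3, 4.0]
gripper_width: -0.2
```

Emit:
drive_tool([
  [0, 0.0001, 0.0007, 0, 0],
  [0, 0, 0, 0, 0],
])

```text
clock: 35.85
position: [532.4, -121.1, 110.1]
ee_rot: [0.97, -0.006, 0.232, -0.073]
contact_force: [-2.8, 0.0, 3.0]
gripper_width: -0.1
```

Emit:
drive_tool([
  [0, 0.0001, 0.0007, 0, 0],
  [0, 0, 0, 0, 0],
])

```text
clock: 36.05
position: [532.5, -121.1, 109.8]
ee_rot: [0.97, -0.006, 0.232, -0.073]
contact_force: [-5.4, 0.6, 7.0]
gripper_width: -0.0
```

Emit:
drive_tool([
  [0, 0.0001, 0.0005, 0, 0],
  [0, 0, 0, 0, 0],
])

```text
clock: 36.25
position: [532.6, -121.1, 109.7]
ee_rot: [0.97, -0.006, 0.232, -0.073]
contact_force: [-6.6, 0.6, 9.7]
gripper_width: 0.2
```

Emit:
drive_tool([
  [0, 0.0001, 0.0005, 0, 0],
  [0, 0, 0, 0, 0],
  [-0.0005, -0.0015, -0.009, 0, 0],
  [-0.0009, -0.0025, -0.0148, 0, 0],
  [-0.0009, -0.0025, -0.0148, 0, 0],
  [0, 0, 0, 0, 0],
])

```text
clock: 36.85
position: [513.8, -120.0, 144.0]
ee_rot: [0.97, -0.006, 0.234, -0.073]
contact_force: [0.4, -1.2, 0.2]
gripper_width: -0.2
```

```bash
python3 st.py; python3 lids.py; python3 potfit.py c8
```

```text
t 36.85 pos [ 513.85 -119.97  143.98] F [ 0.39 -1.15  0.2 ] w -0.18
j [-0.0321  0.1666 -0.5193 -0.3691 -0.4388  1.8902]
x [ 0.8905 -0.0459  0.4526] y [ 0.0225 -0.9893 -0.1444] z [ 0.4544  0.1388 -0.8799]
LM 40 [-1.8 -0.8 -4.1]
LM 8 [-0.1  4.5 27.4]
LM 3 [ 0.2  5.3 32.4]
LF 40 [ -3.  102.1 -25. ]
LF 8 [ -1.3 107.4   6.5]
LF 3 [ -1.  108.3  11.4]
axis in tool [-0.1 -0.2 -1. ] F.axis -0.05652160036426451
C side fit [-5.07 -0.08 -0.02 -0.02] 215 top n 171 median h 58.93047568466726 hist [17 19 88 43  4  0  0  0  0  0  0]
mid side fit [  -0.09 -103.62   -0.02   -0.03] 192 top n 140 median h 59.12927780296235 hist [12 10 68 46  4  0  0  0  0  0  0]
far side fit [  -0.12 -209.69   -0.02   -0.  ] 176 top n 157 median h 66.617314327042 hist [20 18  5  7  2  0  7 29 57 12  0]
```

Mid lid is home (height 59.1, against 63.5 before) and the loose pot is flat at 58.9. Now the far lid.

Emit:
drive_tool([
  [-0.0005, 0.012, -0.003, 0, 0],
  [-0.0007, 0.025, -0.006, 0, 0],
  [-0.0007, 0.025, -0.006, 0, 0],
  [-0.0007, 0.025, -0.006, 0, 0],
  [-0.0004, 0.0151, -0.004, 0, 0],
  [0.0006, 0.0017, 0.01, 0, 0],
  [0.0006, 0.0017, 0.01, 0, 0],
  [0.0006, 0.0017, 0.01, 0, 0],
  [0.0002, 0.0005, 0.004, 0, 0],
  [0, 0, 0, 0, 0],
])

```text
clock: 37.9
position: [519.0, -224.3, 117.2]
ee_rot: [0.97, -0.006, 0.231, -0.074]
contact_force: [-0.4, 0.0, 1.0]
gripper_width: 0.2
```

```bash
python3 st.py; python3 lids.py
```

```text
t 37.9 pos [ 519.01 -224.31  117.17] F [-0.38  0.01  1.04] w 0.22
j [-0.3053  0.2926 -0.3657 -0.528  -0.5634  2.2644]
x [ 0.893  -0.0457  0.4478] y [ 0.0225 -0.989  -0.1459] z [ 0.4496  0.1404 -0.8821]
LM 40 [   0.8 -108.1  -15.4]
LM 8 [   2.7 -102.7   16.1]
LM 3 [   2.9 -101.8   21. ]
LF 40 [ -0.5  -5.2 -36.5]
LF 8 [ 1.4  0.2 -5. ]
LF 3 [ 1.7  1.1 -0.1]
axis in tool [-0.1 -0.2 -1. ] F.axis 1.0888111692406712
```

Contact is expected within about 2 mm, then about 8 mm of travel.

Emit:
drive_tool([
  [0.0001, 0.0002, 0.001, 0, 0],
  [0.0001, 0.0002, 0.001, 0, 0],
  [0.0001, 0.0002, 0.001, 0, 0],
  [0.0001, 0.0002, 0.001, 0, 0],
  [0, 0, 0, 0, 0],
])

```text
clock: 38.4
position: [521.1, -225.4, 115.7]
ee_rot: [0.97, -0.006, 0.233, -0.073]
contact_force: [-0.9, 2.0, 4.4]
gripper_width: -0.5
```

Emit:
drive_tool([
  [0.0001, 0.0002, 0.001, 0, 0],
  [0.0001, 0.0002, 0.001, 0, 0],
  [0.0001, 0.0002, 0.001, 0, 0],
  [0, 0, 0, 0, 0],
])

```text
clock: 38.8
position: [522.8, -225.5, 112.9]
ee_rot: [0.97, -0.006, 0.233, -0.073]
contact_force: [-2.3, 2.6, 4.0]
gripper_width: 0.0
```

Emit:
drive_tool([
  [0.0001, 0.0002, 0.001, 0, 0],
  [0.0001, 0.0002, 0.001, 0, 0],
  [0, 0, 0, 0, 0],
])

```text
clock: 39.1
position: [523.9, -225.6, 111.0]
ee_rot: [0.97, -0.006, 0.232, -0.073]
contact_force: [-2.4, 1.6, 4.1]
gripper_width: -0.3
```

Emit:
drive_tool([
  [0, 0.0001, 0.0008, 0, 0],
  [0, 0, 0, 0, 0],
])

```text
clock: 39.3
position: [524.3, -225.6, 110.2]
ee_rot: [0.97, -0.006, 0.232, -0.073]
contact_force: [-3.0, 2.4, 4.2]
gripper_width: 0.4
```

Emit:
drive_tool([
  [0, 0.0001, 0.0006, 0, 0],
  [0, 0, 0, 0, 0],
])

```text
clock: 39.5
position: [524.6, -225.6, 109.7]
ee_rot: [0.97, -0.006, 0.233, -0.073]
contact_force: [-2.5, 2.3, 4.8]
gripper_width: -0.2
```

Emit:
drive_tool([
  [0, 0.0001, 0.0006, 0, 0],
  [0, 0, 0, 0, 0],
])

```text
clock: 39.7
position: [524.8, -225.7, 109.3]
ee_rot: [0.97, -0.006, 0.233, -0.073]
contact_force: [-3.0, 2.0, 5.6]
gripper_width: -0.1
```

Emit:
drive_tool([
  [0, 0.0001, 0.0005, 0, 0],
  [0, 0, 0, 0, 0],
])

```text
clock: 39.9
position: [524.9, -225.7, 109.2]
ee_rot: [0.97, -0.006, 0.233, -0.073]
contact_force: [-4.3, 2.4, 7.6]
gripper_width: 0.1
```

Emit:
drive_tool([
  [0, 0.0001, 0.0005, 0, 0],
  [0, 0, 0, 0, 0],
])

```text
clock: 40.1
position: [525.0, -225.7, 109.1]
ee_rot: [0.97, -0.006, 0.233, -0.073]
contact_force: [-6.0, 3.3, 10.4]
gripper_width: 0.2
```

Home; backing off along the axis and checking with pictures.

Emit:
drive_tool([
  [0, 0.0001, 0.0003, 0, 0],
  [0, 0, 0, 0, 0],
  [-0.0005, -0.0015, -0.009, 0, 0],
  [-0.0012, -0.0034, -0.0197, 0, 0],
  [-0.0012, -0.0034, -0.0197, 0, 0],
  [-0.0012, -0.0034, -0.0197, 0, 0],
  [0, 0, 0, 0, 0],
  [0, 0, 0, 0, 0],
])

```text
clock: 40.9
position: [490.8, -223.7, 167.6]
ee_rot: [0.97, -0.007, 0.233, -0.073]
contact_force: [0.2, -0.9, -0.0]
gripper_width: 0.3
```

```bash
python3 st.py; python3 potfit.py c9; python3 - <<'E'
from geo import *
np.set_printoptions(precision=1,suppress=True)
p,d=arm.get_image("top");cv2.imwrite("pics/top9.png",p);w=cloud("top",p,d)
w0=cloud("top",*load("pics/top0.npz"))
for n,(u,v) in dict(bottle=(174,150),tape=(245,125),brush=(250,279)).items():
    print(n,w0[v-3:v+4,u-3:u+4].reshape(-1,3).mean(0),w[v-3:v+4,u-3:u+4].reshape(-1,3).mean(0))
B=np.array([(np.array([1,0,0])@A)@R,yr,axis]);T=((w-SEAT)@B.T).reshape(-1,3)
for y0 in(0,-104.3,-209.3):
    q=T[(abs(T[:,0])<36)&(abs(T[:,1]-y0)<30)&(T[:,2]>55)&(T[:,2]<72)];print("top lid h",np.median(q[:,2]),len(q))
E
```

```text
t 40.9 pos [ 490.81 -223.73  167.61] F [ 0.2  -0.87 -0.01] w 0.33
j [-0.3126  0.1822 -0.3817 -0.4673 -0.6458  2.1947]
x [ 0.8916 -0.0469  0.4505] y [ 0.0212 -0.9892 -0.1449] z [ 0.4524  0.1387 -0.881 ]
C side fit [-5.43 -0.84 -0.01  0.01] 210 top n 164 median h 58.97824418289216 hist [11 25 76 50  2  0  0  0  0  0  0]
mid side fit [  -0.42 -104.19   -0.02   -0.01] 190 top n 142 median h 59.05964807143784 hist [11 18 62 50  1  0  0  0  0  0  0]
far side fit [  -0.53 -209.32   -0.02   -0.01] 174 top n 123 median h 59.0580590988083 hist [12 11 51 45  4  0  0  0  0  0  0]
bottle [697.2 270.7 116.1] [697.1 270.6 116.6]
tape [776.8  96.6  74.4] [776.7  96.6  74.9]
brush [377.9  73.7  16.6] [378.   73.7  17.5]
top lid h 58.75464430462317 215
top lid h 58.73452326905225 211
top lid h 58.597092055342145 131
```

View pics/c9.png

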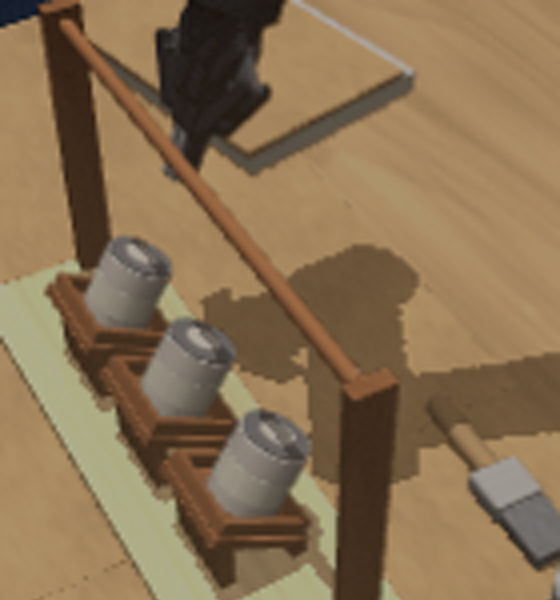

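All three pots stand parallel in the rack with their lids at 59 mm. The robot is clear of everything and the bystanders haven't moved. Handing in.

```bash
python3 -c "
from bench import arm
print(arm.job_done())"
```

```text
the job is handed in; nothing more can be done
None
```

The job is done and handed in, about 41 s into the 61 s. All three pots are closed, and the loose pot is released and standing flat in the formerly empty seat.

**What I did:** I pressed the loose pot's lid home on the table, with force rising past 10 N once it was home. I then gripped the pot lightly at a commanded 53 mm opening, about 1 mm inside its wall. The moves can't tilt the tool directly, so I tilted it by pushing the arm against its reach limit in free space. I set the pot in the seat, released it, and pressed both rack lids (12–13 N at the last readings).

**Last checks:**
- **Lids:** all three tops measured about 59 mm above the seat floor in both cameras, which is fully home (58.6–59.1 mm).
- **Pot position:** it sits about 5 mm off the seat centre, against the low wall, with its axis within about 0.02 rad of the seat's normal.
- **Bystanders:** the bottle, tape and brush were unchanged to within 1 mm.
- **Robot:** it was clear of everything, with contact force near zero.

**What did not go to plan:**
- **First seat approach:** it ran into a wrist joint limit, which reduced the tilt, and the gripper touched what I take to be the rack handle at about 13 N. I backed off and re-tilted.
- **Final approach:** the tool could only come in about 10° off the seat's axis, so the pot settled flat on release.
- **Grip force:** it could not be measured directly. I judged it only from the commanded opening against the measured width.

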